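# Snap the hose clip shut on the rinse pipe with pliers

## Robot

A 6-joint arm with a two-finger parallel gripper is mounted at the origin on the work surface. World frame = base frame: x ahead of the robot, y to its left, z up, the work surface at z = 0. Lengths are in m, angles in rad, forces in N, time in s.
With the tool pointing down it reaches from about 0.35 to 0.975 m from the base axis. Payload 4.9 kg.
Tool frame: the origin (TCP) lies at the very end of the fingers, on their centre line; the grasp point (between the pads) lies behind it (manip.grip_depth is the z of the grasp point in the tool frame, in m); z points along the fingers, y is the direction in which the jaws open and shut (so a half turn about z gives the same grasp; the last joint's range is limited). The gripper opens to 85 mm and grips with 20 to 120 N. Pads are 22 mm wide; open, the fingers measure 114 mm over their backs; the gripper's body (76 mm by 85 mm) begins 54 mm behind the grasp point. The pads swing forward as they close: fully open they stand 13 mm farther back than shut.
Start: joints at [-1.427, 0.053, 1.613, -0, 1.476, -0.119], TCP at [0.162, -0.604, 0.231] pointing down, gripper open.
Joint ranges: [-3.01, 3.01], [-1.01, 2.22], [0.06, 2.58], [-1.02, 4.17], [0.09, 2.62], [-3.14, 3.14]. Speed limits (rad/s): [2.57, 2.57, 3.14, 3.14, 3.14, 3.14].

## Interface

Orientations are given as a unit quaternion [w, x, y, z].
In Python, from plant import state, optics, manip, silhouettes, place_of gives the robot as it stands. The module is installed in compiled form; this text tells all that it offers.
- The arm moves only by the tool jog_arm, never from a script. Its argument "increments" is a list of rows, each an object with "slide": the shift along the tool's x, y, z in mm, a list of three; "rotation": the turn, a rotation vector about the tool's x, y, z in degrees, a list of three. A call has 1 to 20 rows; each row shifts and turns the commanded pose from where the row before left it, along the tool's axes as they then stand; what a row does not reach is not made up. A row lasts 1/12 s, in which the tool goes at most 41.7 mm and 7.16 degrees, less where a joint would pass 70% of its speed; a pose out of reach is approached as far as the arm can. A call with a gripper value outside its range is refused whole. "fingers" is the opening, from 0 (shut) to 1 (fully open), set as the call begins (left out, the last holds). The fingers move at their own pace and stop on an object; the grip force is fixed at half the most. Time passes only in rows, so rows that do not move let the fingers close. It gives the time, the measured TCP pose, the force and the opening at its end, in the units of the state.
- state(): the state, without advancing time (a new reading comes with each control period).
- optics.grab_frame(name): name is "scene" or "top"; returns a dict with "frame" (400x640x3 uint8, blue, green, red), "camera_matrix" (3x3 intrinsics, pixels), "R" (3x3) and "t" (3): a world point X has camera coordinates R X + t. Camera axes: x right, y down, z forward; pixel columns grow to the right and rows downward; lengths in m; the calibration is good to about 2 mm. A picture is of the moment at which its call begins. There is no depth.
- manip.job_done(): hands the job in, once; it reports no verdict.
Trained networks look in the newest picture that a camera, given by its name, has taken for a name from the list of things; names that differ only in an ending like _2 or _b are one class to them, and where a whole thing is asked for, a point or a joint stands for the part that bears it (a point fixed in the world has none). Each returns a list of dicts, best first, with "score" (0 to 1); they miss things now and then, are a little off and sometimes report something else, mostly with a low value. They report only what shows in the picture. A call takes as long as a camera call. They do not tell look-alikes from the thing itself.
- silhouettes(thing, camera): "mask" (400x640 bool, what is visible of it) and "bbox" ([left, top, right, bottom] in pixels, round what is visible of it).
- place_of(thing, camera): "uv" ([column, row] in pixels: a listed point, or the origin of a listed thing).
The state is a dict: "time": time; "joint_pos": joint angles; "joint_vel": joint speeds; "joint_efforts": joint torques, N m; "tool_pos": TCP position; "tool_rot": TCP orientation; "contact_force": force on the tool from outside, world axes, zero at the start; "ft_torque": the same for the moment, N m; "gripper_width": opening from 0.0 (shut) to 1.0 (fully open).
Only numpy, scipy, OpenCV 4.12 (cv2) and the standard library are available. Lean on these libraries where they do the work, as an engineer would, in place of code of your own. Each camera call takes 0.05 s, during which the arm holds its last target.

## Task

Lift the pliers out of their tray, where only the head can be reached, and lay them flat on the open bench, then take them again by both handles and use their jaws to squeeze the two ears of the hose clip on the pipe until the clip snaps fully shut. Do not touch the pipe or clip with the gripper and leave the bottle, brush and cup alone. Finish with the pliers lying flat and free on the bench, out of the tray.

Things in the scene. Friction and masses are not known exactly. Their poses are not given: they have to be found in the camera images.
- pliers: Spring-open steel pliers, black rubber handles, 159 mm long, 18 mm thick, about 0.16 kg. Origin: on the underside below the pivot; +x runs to the jaw tips (54 mm ahead), handle ends are 105 mm behind, y across, z up. The head at the pivot is a block 28 mm long, 36 mm wide. They start level in the tray, handles between its walls; head and jaws stand out.
- pliers_grip (a point): Midway between the handles, mid-thickness, 55 mm behind the pivot: where to grip both (pliers' axes). Handles are 9 mm thick, 62 mm apart over outer faces here (67 at their ends). A spring pushes them apart: 11 N each to start, up to 22 N with the clip. Squeezed to 55 mm the pliers can be lifted and the jaws stay open; at about 34 mm the clip is shut. They may creep 5 mm forward in the grip.
- pliers_jaws (a point): Midway between the jaws, mid-thickness, 46 mm ahead of the pivot (pliers' axes). At rest the jaws' inner faces are 38 mm apart here and 14 mm high; outer width at the tips 59 mm. They close along y as the handles are squeezed.
- pliers_left (a joint): Angle by which each half of the pliers is closed (rad): 0 at rest (open), about 0.26 with the clip fully pressed, 0.28 at the stop. Both halves move alike.
- tray: Grey plastic tray fixed to the bench, open at its front (+x). Origin: on the bench. The pliers lie along it, their origin 30 mm ahead of the tray's and 12 mm above the bench. Walls 34 mm high, 76 mm apart inside, run from 87 to 10 mm behind the origin: no room for fingers beside the handles. A rib 22 mm wide, 12 mm high carries the head, which is free on both sides.
- riser: Fixed steel pipe stub on a flange of 34 mm radius, with a grey plastic elbow of 16.5 mm radius on top (123 mm high, outlet running 66 mm to +x) and a white snap hose clip around it. Origin: on the bench, on the pipe axis. The clip's two ears stand out to -x.
- clip_ears (a point): Midway between the ears, 38 mm before the pipe axis, 70 mm above the bench; x points to the pipe, y across the gap, z up. Ears: upright plates 20 to 46 mm from the pipe axis, 18 mm high, 4 mm thick, outer faces 26 mm apart (14 shut). Bring the open, level jaws here from above, pliers' x along this x. About 10 N on each ear; past two thirds of the way it snaps shut and stays.
- clip_left (a joint): Angle of one ear (at +y of the point): 0 open, 0.10 shut (rad).
- clip_right (a joint): Angle of the other ear: 0 open, 0.10 shut (rad). Moves together with the first.
- soap_bottle: White bottle, 60 mm wide, 170 mm tall, origin at the centre of its underside. To be left alone.
- scrub_brush: Black round scrub brush standing on its bristles, 60 mm wide, 110 mm tall, origin at the centre of its underside. To be left alone.
- steel_cup: Dark steel cup, 72 mm wide, 75 mm tall, origin at the centre of its underside. To be left alone.
Not all that is in view belongs to the job. Leave any orange look-alike of the tray alone.

How it is judged:
By the outcome, as a careful person would: the job done as asked, in the order asked, and still so for the second after the job is handed in, with the robot touching nothing.
It also fails if it takes over 61 s, if anything falls off the work surface, if the arm or the gripper's body presses on something with over 40 N, if the wrist force passes 120 N, or if a joint passes its speed limit or range.

## Working session

There is one attempt and no reset: what is moved stays moved. The work goes in short steps, Python scripts to look and compute and a tool call to move; the robot and the scene stay as the last step left them, time stands still between calls to the robot, and variables do not carry over. Pictures are saved under pics/ and viewed, and the job is handed in when it is done.

Besides the shell and the picture viewer there is one more tool, called by a JSON object that holds its "name" and its "arguments". jog_arm: Moves the arm, as the interface text tells. Its arguments: {"type":"object","properties":{"increments":{"type":"array","items":{"type":"object","properties":{"slide":{"type":"array","items":{"type":"number"}},"rotation":{"type":"array","items":{"type":"number"}}}}},"fingers":{"type":"number"}},"required":["increments"]}

```bash
mkdir -p pics; python3 - <<'E'
from plant import state, optics, manip, silhouettes, place_of
import cv2, numpy as np
print(state()); print(manip.grip_depth)
for c in ("scene","top"):
    f=optics.grab_frame(c); cv2.imwrite(f"pics/{c}0.png",f["frame"]); print(c,f["camera_matrix"].tolist(),f["R"].tolist(),f["t"].tolist())
    for n in ("pliers","pliers_grip","pliers_jaws","tray","riser","clip_ears","soap_bottle","scrub_brush","steel_cup"):
        print(n,[(np.round(d["uv"],1).tolist(),round(d["score"],2)) for d in place_of(n,c)][:4])
E
```

```text
{'time': 0.0, 'joint_pos': array([-1.42697742e+00,  5.33310869e-02,  1.61428953e+00, -3.45811377e-07,
        1.47597291e+00, -1.19043188e-01]), 'joint_vel': array([ 1.17819508e-03, -3.62092537e-04,  3.44353047e-05, -5.58983208e-04,
       -9.87984088e-04, -8.01179369e-04]), 'joint_efforts': array([ 9.73575737e-06, -3.93680978e+01, -3.70175207e+01, -5.16962098e-05,
        6.98417585e-03,  1.54256179e-05]), 'tool_pos': array([ 0.16228907, -0.60292692,  0.23008165]), 'tool_rot': array([-1.00035866e-03,  9.91374868e-01,  1.31052930e-01, -1.25650599e-05]), 'contact_force': array([-0.11663755, -0.21864333, -0.00242482]), 'ft_torque': array([-0.01088572, -0.00107609,  0.05159138]), 'gripper_width': 1.0034888216564537}
-0.0187
scene [[365.57957866249075, 0.0, 317.5833024026952], [0.0, 365.57957866249075, 198.3245260939635], [0.0, 0.0, 1.0]] [[-0.5981403255731343, 0.8011321265052345, -0.020383002832403792], [0.4606114865644918, 0.3228651899004887, -0.8267981177986379], [-0.6557935722223222, -0.5039299405986136, -0.5621293495274589]] [0.3609730525301063, -0.19205074248217055, 1.4574846230964
[... 663 characters left out ...]
 [-0.9892632564322422, 0.011687004075080491, -0.14567643395149726], [0.14538741441655062, -0.022628796400640267, -0.9891159877904758]] [-0.009398185133738989, 0.5786728978501982, 1.2845703749174073]
pliers [([245.7, 188.6], 0.97)]
pliers_grip [([238.0, 208.8], 0.76)]
pliers_jaws [([251.1, 172.1], 0.86), ([389.2, 221.2], 0.72), ([149.4, 213.0], 0.16)]
tray [([241.4, 200.7], 0.96), ([243.0, 283.0], 0.95), ([142.6, 282.8], 0.87), ([204.7, 139.8], 0.66)]
riser [([386.5, 207.1], 0.9)]
clip_ears [([389.3, 216.6], 0.63)]
soap_bottle [([302.4, 148.6], 0.68)]
scrub_brush [([469.3, 218.8], 0.72), ([388.8, 220.6], 0.38), ([238.2, 208.7], 0.17)]
steel_cup [([149.8, 211.8], 0.77), ([468.9, 221.7], 0.71)]
```

View pics/scene0.png

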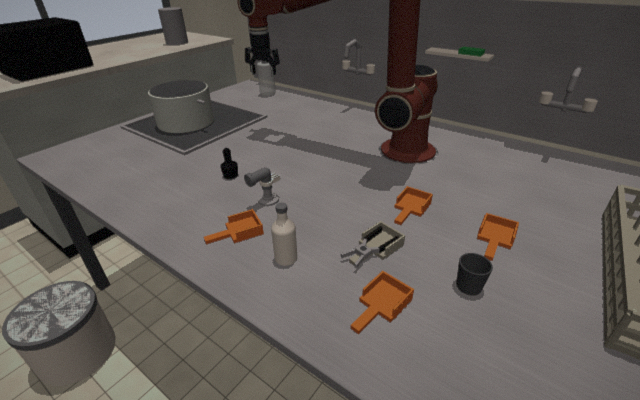

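View pics/top0.png

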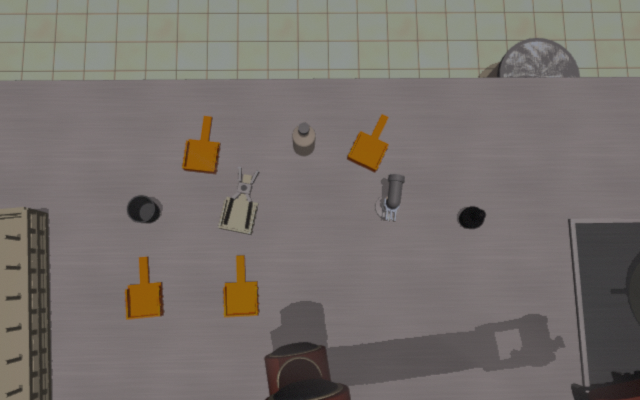

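The grey tray with the pliers is at top (240,208) and scene (372,245). The four orange trays at top (202,155), (368,150), (144,300) and (241,298) are look-alikes. The riser is at top (391,205), the bottle at (303,138), the brush at (472,217) and the cup at (144,210). I'll confirm this in a crop.

```bash
cat > h.py <<'E'
from plant import state, optics, manip, silhouettes, place_of
import cv2, numpy as np
from scipy.spatial.transform import Rotation as Ro
def ray(f,uv,z):
    K,R,t=f["camera_matrix"],f["R"],f["t"]
    C=-R.T@t; d=R.T@np.linalg.solve(K,[uv[0],uv[1],1.]); return C+d*(z-C[2])/d[2]
def proj(f,X):
    X=np.atleast_2d(X); p=(f["R"]@X.T).T+f["t"]; p=p@f["camera_matrix"].T; return p[:,:2]/p[:,2:]
def crop(f,x0,y0,w,h,s,name,pts=()):
    im=cv2.resize(f["frame"][y0:y0+h,x0:x0+w],None,fx=s,fy=s,interpolation=cv2.INTER_CUBIC)
    for p in pts: cv2.circle(im,(int((p[0]-x0+.5)*s),int((p[1]-y0+.5)*s)),2,(0,0,255),-1)
    cv2.imwrite(name,im)
E
python3 - <<'E'
from h import *
for c in ("scene","top"):
    f=optics.grab_frame(c)
    Z={"pliers":.012,"pliers_grip":.021,"pliers_jaws":.021,"tray":0,"riser":0,"clip_ears":.07,"soap_bottle":0,"scrub_brush":0,"steel_cup":0}
    for n,z in Z.items():
        print(c,n,[(np.round(ray(f,d["uv"],z)[:2],4).tolist(),round(d["score"],2)) for d in place_of(n,c)][:3])
    a=(210,160,70,80,6) if c=="top" else (330,210,90,70,6)
    crop(f,*a,f"pics/{c}_pl.png")
    a=(360,165,70,65,7) if c=="top" else (235,155,60,60,7)
    crop(f,*a,f"pics/{c}_ri.png")
t=cv2.imread("pics/top_pl.png");s=cv2.imread("pics/scene_pl.png")
def row(a,b):
    h=max(a.shape[0],b.shape[0]);p=lambda m:cv2.copyMakeBorder(m,0,h-m.shape[0],0,0,0);return np.hstack([p(a),p(b)])
m=row(t,s); cv2.imwrite("pics/a1.png",cv2.resize(m,(800,int(m.shape[0]*800/m.shape[1]))))
m=row(cv2.imread("pics/top_ri.png"),cv2.imread("pics/scene_ri.png"));cv2.imwrite("pics/a2.png",cv2.resize(m,(800,int(m.shape[0]*800/m.shape[1]))))
E
```

```text
scene pliers [([0.6306, 0.1719], 0.66)]
scene pliers_grip [([0.5681, 0.185], 0.95)]
scene pliers_jaws [([0.6884, 0.1541], 0.91)]
scene tray [([0.3884, 0.1728], 0.81), ([0.3807, 0.4302], 0.79), ([0.7636, 0.2785], 0.74)]
scene riser [([0.5771, -0.2288], 0.82), ([0.6236, 0.1699], 0.28)]
scene clip_ears [([0.5461, -0.2076], 0.69)]
scene soap_bottle [([0.7582, 0.004], 0.63)]
scene scrub_brush [([0.5429, -0.4438], 0.58), ([0.569, 0.4234], 0.44)]
scene steel_cup [([0.5729, 0.4244], 0.87)]
top pliers [([0.6395, 0.1735], 0.67)]
top pliers_grip [([0.5817, 0.1886], 0.92)]
top pliers_jaws [([0.6785, 0.1573], 0.66)]
top tray [([0.768, -0.1758], 0.84), ([0.3856, 0.1706], 0.82), ([0.3887, 0.4361], 0.81)]
top riser [([0.581, -0.217], 0.92)]
top clip_ears []
top soap_bottle [([0.7462, 0.0192], 0.88)]
top scrub_brush [([0.5362, -0.4267], 0.94)]
top steel_cup [([0.5785, 0.4214], 0.59)]
```

View pics/a1.png

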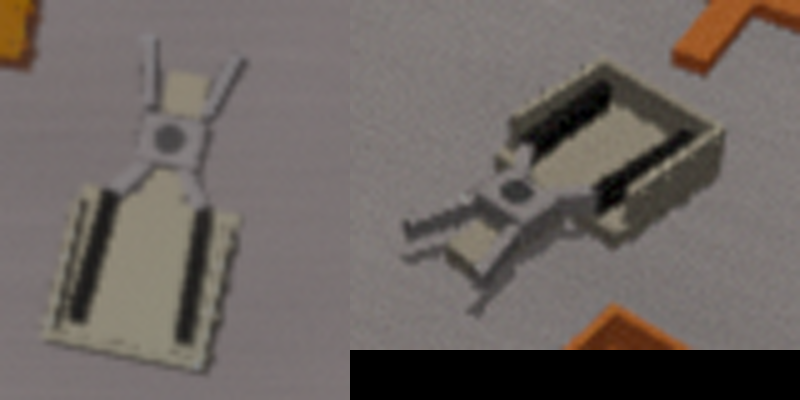

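View pics/a2.png

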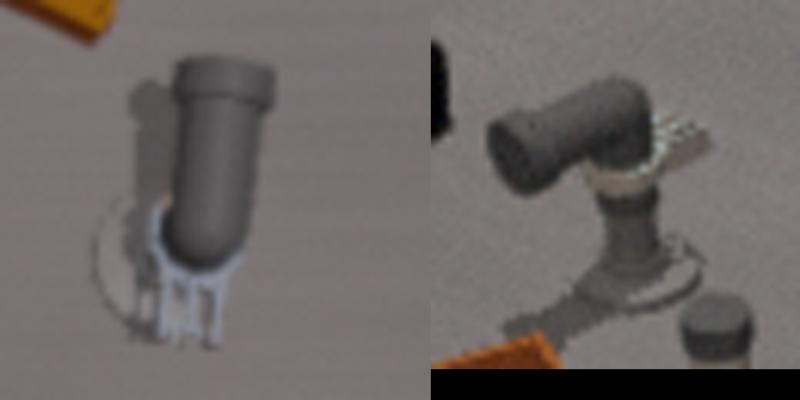

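Confirmed: the pliers are in the grey tray, and the ears point down in the top view at (391,220). Next I'll fit poses from clicked points in both cameras.

```bash
cat > fit.py <<'E'
from h import *
from scipy.optimize import least_squares
def P(a,ox,oy,s): return [a[0]/s+ox-.5,a[1]/s+oy-.5]
T=lambda x,y:P((x,y),210,160,5); S=lambda x,y:P((x-350,y),330,210,5)
F={c:optics.grab_frame(c) for c in("top","scene")}
# pliers: body pts
obs=[("top",T(170,139),(0,0,.03)),("scene",S(517,191),(0,0,.03)),
("top",T(78,320),(-.105,.0295,.03)),("top",T(185,342),(-.105,-.0295,.03)),
("top",T(150,38),(.054,.027,.03)),("top",T(240,62),(.054,-.027,.03)),
]
def fit(obs,x0,cams):
    o=[a for a in obs if a[0] in cams]
    def r(p):
        c,s=np.cos(p[2]),np.sin(p[2])
        return np.concatenate([proj(F[k],[p[0]+c*b[0]-s*b[1],p[1]+s*b[0]+c*b[1],b[2]])[0]-u for k,u,b in o])
    q=least_squares(r,x0,loss="soft_l1"); return q.x,np.round(r(q.x).reshape(-1,2),1).tolist()
for cams in (["top"],["top","scene"]): print(fit(obs,[.63,.17,-.1],cams))
for u,z in((T(170,139),.03),): print("pivot top",ray(F["top"],u,z))
print("pivot scene",ray(F["scene"],S(517,191),.03))
a=ray(F["top"],T(45,340),.034);b=ray(F["top"],T(208,372),.034);print("tray rear",a,b,(a+b)/2,np.arctan2(*(b-a)[:2]),np.linalg.norm(a-b))
a=ray(F["scene"],S(605,62),.034);b=ray(F["scene"],S(722,128),.034);print("tray rear sc",a,b,(a+b)/2,np.linalg.norm(a-b))
R=lambda x,y:P((x,y),360,165,6.154); Q=lambda x,y:P((x-431,y),235,155,6.154)
a=ray(F["top"],R(163,345),.079);b=ray(F["top"],R(216,347),.079);print("ears",a,b,(a+b)/2,np.arctan2(b[0]-a[0],-(b[1]-a[1])),np.linalg.norm(a-b))
# elbow axis at top z .1065 axis height
a=ray(F["top"],R(180,60),.1065);b=ray(F["top"],R(272,65),.1065);c=ray(F["top"],R(204,270),.1065); print("elbow",a,b,(a+b)/2,c)
a=ray(F["top"],R(177,115),.1065);b=ray(F["top"],R(264,115),.1065);a2=ray(F["top"],R(162,235),.1065);b2=ray(F["top"],R(245,235),.1065);print((a+b)/2)
E
python3 fit.py
```

```text
(array([ 0.6323691 ,  0.16858868, -0.21179919]), [[0.6, 0.5], [-0.6, 0.5], [-0.0, 0.6], [-0.9, -0.7], [0.9, -1.6]])
(array([ 0.63211785,  0.1682064 , -0.21437966]), [[0.8, 0.6], [0.1, 0.6], [-0.5, 0.6], [0.0, 0.7], [-0.7, -0.7], [1.0, -1.5]])
pivot top [0.63367882 0.17025979 0.03      ]
pivot scene [0.63042456 0.16680206 0.03      ]
tray rear [0.52655463 0.23452891 0.034     ] [0.50863001 0.14924806 0.034     ] [0.51759232 0.19188848 0.034     ] -2.934424840006554 0.08714422051272665
tray rear sc [0.51359087 0.15374024 0.034     ] [0.52825945 0.23204831 0.034     ] [0.52092516 0.19289428 0.034     ] 0.07967007990822544
ears [ 0.53414914 -0.19895023  0.079     ] [ 0.53303981 -0.22099134  0.079     ] [ 0.53359448 -0.20997078  0.079     ] -0.05028745245111247 0.022069007236157605
elbow [ 0.64892328 -0.2056142   0.1065    ] [ 0.64642526 -0.24355307  0.1065    ] [ 0.64767427 -0.22458364  0.1065    ] [ 0.56150298 -0.21224692  0.1065    ]
[ 0.62570735 -0.22146865  0.1065    ]
```

```bash
cat >> h.py <<'E'
def go(x,y,z,yaw):
    s=state(); q=s["tool_rot"]; R0=Ro.from_quat([q[1],q[2],q[3],q[0]])
    R1=Ro.from_matrix(np.array([[np.cos(yaw),np.sin(yaw),0],[np.sin(yaw),-np.cos(yaw),0],[0,0,-1.]]))
    rv=np.degrees((R0.inv()*R1).as_rotvec()); d=np.array([x,y,z])-s["tool_pos"]
    print("t %.2f"%s["time"],"pos",np.round(s["tool_pos"],4),"rotfirst: rv",np.round(rv,2),"slide after rot",np.round(R1.inv().apply(d)*1e3,1),"slide in present axes",np.round(R0.inv().apply(d)*1e3,1),"F",np.round(s["contact_force"],1),"w %.3f"%s["gripper_width"],"q",np.round(s["joint_pos"],2))
E
python3 -c "
from h import *
go(.632,.169,.23,-.21)"
```

```text
t 2.10 pos [ 0.1624 -0.6035  0.2313] rotfirst: rv [-1.000e-02  0.000e+00  2.709e+01] slide after rot [ 298.3 -853.4    1.3] slide in present axes [ 654.2 -624.     1.3] F [-0.9 -0.4 -0.1] w 0.999 q [-1.43  0.05  1.61  0.    1.48 -0.12]
```

{"name": "jog_arm", "arguments": {"increments": [{"slide": [0,0,0],"rotation": [0,0,6.8]},{"slide": [0,0,0],"rotation": [0,0,6.8]},{"slide": [0,0,0],"rotation": [0,0,6.8]},{"slide": [0,0,0],"rotation": [0,0,6.7]},{"slide": [7,-20,0]},{"slide": [13,-37,0]},{"slide": [13,-37,0]},{"slide": [13,-37,0]},{"slide": [13,-37,0]},{"slide": [13,-37,0]},{"slide": [13,-37,0]},{"slide": [13,-37,0]},{"slide": [13,-37,0]},{"slide": [13,-37,0]},{"slide": [13,-37,0]},{"slide": [13,-37,0]},{"slide": [13,-37,0]},{"slide": [13,-37,0]},{"slide": [13,-37,0]},{"slide": [13,-37,0]}], "fingers": 1}}

```text
invalid input
```

```bash
python3 -c "
from h import *
go(.632,.169,.10,-.21)"
```

```text
t 2.10 pos [ 0.1624 -0.6035  0.2313] rotfirst: rv [-1.000e-02  0.000e+00  2.709e+01] slide after rot [ 298.3 -853.4  131.3] slide in present axes [ 654.2 -624.   131.3] F [-0.9 -0.4 -0.1] w 0.999 q [-1.43  0.05  1.61  0.    1.48 -0.12]
```

{"name": "jog_arm", "arguments": {"increments": [{"slide": [0,0,0],"rotation": [0,0,6.8]},{"slide": [0,0,0],"rotation": [0,0,6.8]},{"slide": [0,0,0],"rotation": [0,0,6.8]},{"slide": [0,0,0],"rotation": [0,0,6.7]},{"slide": [7,-20,0],"rotation": [0,0,0]},{"slide": [13,-37,0],"rotation": [0,0,0]},{"slide": [13,-37,0],"rotation": [0,0,0]},{"slide": [13,-37,0],"rotation": [0,0,0]},{"slide": [13,-37,0],"rotation": [0,0,0]},{"slide": [13,-37,0],"rotation": [0,0,0]},{"slide": [13,-37,0],"rotation": [0,0,0]},{"slide": [13,-37,0],"rotation": [0,0,0]},{"slide": [13,-37,0],"rotation": [0,0,0]},{"slide": [13,-37,0],"rotation": [0,0,0]},{"slide": [13,-37,0],"rotation": [0,0,0]},{"slide": [13,-37,0],"rotation": [0,0,0]},{"slide": [13,-37,0],"rotation": [0,0,0]},{"slide": [13,-37,0],"rotation": [0,0,0]},{"slide": [13,-37,0],"rotation": [0,0,0]},{"slide": [13,-37,0],"rotation": [0,0,0]}]}}

```text
time: 3.77
tool_pos: [0.4806, -0.0814, 0.2317]
tool_rot: [0.0, 0.994, -0.105, 0.001]
contact_force: [-0.5, -1.3, 0.3]
gripper_width: 0.999
```

```bash
python3 -c "
from h import *
go(.632,.169,.10,-.21)"
```

```text
t 3.77 pos [ 0.4806 -0.0814  0.2317] rotfirst: rv [ 0.01 -0.06  0.  ] slide after rot [  95.9 -276.5  131.7] slide in present axes [  95.8 -276.5  131.7] F [-0.5 -1.3  0.3] w 0.999 q [-0.32 -0.29  1.92 -0.    1.5   1.46]
```

{"name": "jog_arm", "arguments": {"increments": [{"slide": [12,-35,0],"rotation": [0,0,0]},{"slide": [12,-35,8],"rotation": [0,0,0]},{"slide": [12,-35,20],"rotation": [0,0,0]},{"slide": [12,-35,20],"rotation": [0,0,0]},{"slide": [12,-35,20],"rotation": [0,0,0]},{"slide": [12,-35,20],"rotation": [0,0,0]},{"slide": [10,-30,20],"rotation": [0,0,0]},{"slide": [4,-12,13],"rotation": [0,0,0]},{"slide": [0,0,8],"rotation": [0,0,0]},{"slide": [0,0,0],"rotation": [0,0,0]},{"slide": [0,0,0],"rotation": [0,0,0]}]}}

```text
time: 4.68
tool_pos: [0.6154, 0.1433, 0.1028]
tool_rot: [0.0, 0.994, -0.105, -0.0]
contact_force: [-0.1, -0.9, 0.7]
gripper_width: 0.999
```

```bash
python3 - <<'E'
from h import *
go(.632,.169,.010,-.21)
a=optics.grab_frame("top");b=optics.grab_frame("scene")
crop(a,195,140,100,100,4,"pics/t.png");crop(b,310,180,100,100,4,"pics/s.png")
cv2.imwrite("pics/b1.png",np.hstack([cv2.imread("pics/t.png"),cv2.imread("pics/s.png")]))
E
```

```text
t 4.68 pos [0.6154 0.1433 0.1028] rotfirst: rv [ 0.04  0.05 -0.03] slide after rot [ 10.9 -28.6  92.8] slide in present axes [ 11.  -28.7  92.8] F [-0.1 -0.9  0.7] w 0.999 q [ 0.11  0.18  1.7  -0.    1.27  1.89]
```

View pics/b1.png

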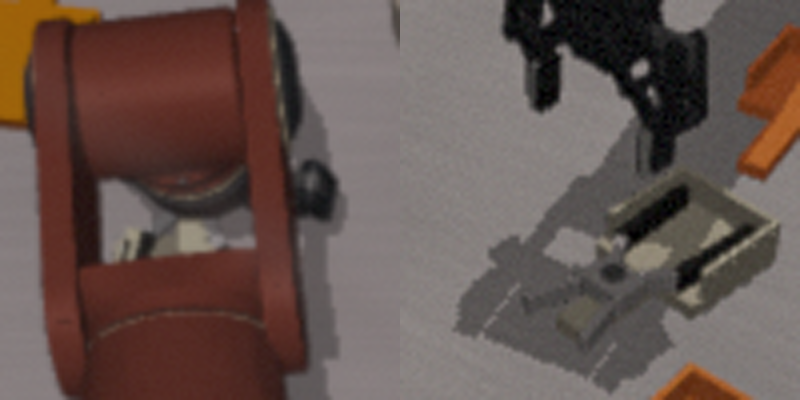

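```bash
python3 - <<'E'
from h import *
b=optics.grab_frame("scene")
p=np.array([.6154,.1433,.1028]); y=np.array([np.sin(-.21),-np.cos(-.21),0])
for dz in (0,.013):
    print(dz,[np.round((proj(b,p+s*.05*y+[0,0,dz])[0]-[310,180]+.5)*4+[400,0]).tolist() for s in(-1,1)])
E
```

```text
0 [[659.0, 195.0], [544.0, 124.0]]
0.013 [[661.0, 179.0], [544.0, 108.0]]
```

{"name": "jog_arm", "arguments": {"increments": [{"slide": [5,-14,0],"rotation": [0,0,0]},{"slide": [6,-14.5,8],"rotation": [0,0,0]},{"slide": [0,0,20],"rotation": [0,0,0]},{"slide": [0,0,20],"rotation": [0,0,0]},{"slide": [0,0,20],"rotation": [0,0,0]},{"slide": [0,0,14],"rotation": [0,0,0]},{"slide": [0,0,7],"rotation": [0,0,0]},{"slide": [0,0,3],"rotation": [0,0,0]},{"slide": [0,0,0],"rotation": [0,0,0]},{"slide": [0,0,0],"rotation": [0,0,0]},{"slide": [0,0,0],"rotation": [0,0,0]}]}}

```text
time: 5.75
tool_pos: [0.6337, 0.1697, 0.0127]
tool_rot: [-0.0, 0.994, -0.105, 0.001]
contact_force: [0.2, 0.2, 0.0]
gripper_width: 0.998
```

```bash
python3 - <<'E'
from h import *
go(.632,.169,.010,-.21)
b=optics.grab_frame("scene")
crop(b,310,190,100,80,7,"pics/b2.png",[p for p in proj(b,[[.632,.169,.03]])])
E
```

```text
t 5.75 pos [0.6337 0.1697 0.0127] rotfirst: rv [-0.05 -0.14 -0.02] slide after rot [-1.6  1.   2.7] slide in present axes [-1.6  1.   2.7] F [0.2 0.2 0. ] w 0.998 q [ 0.15  0.34  1.68 -0.    1.12  1.93]
```

View pics/b2.png

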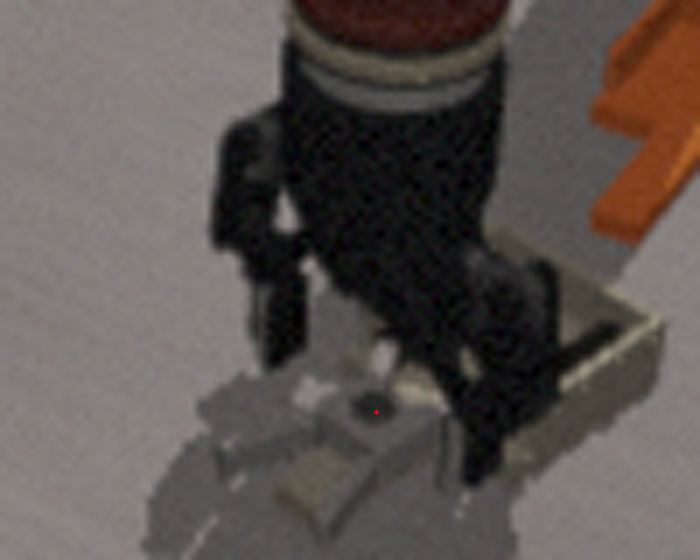

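{"name": "jog_arm", "arguments": {"increments": [{"slide": [0,0,2.5],"rotation": [0,0,0]},{"slide": [0,0,0],"rotation": [0,0,0]},{"slide": [0,0,0],"rotation": [0,0,0]},{"slide": [0,0,0],"rotation": [0,0,0]},{"slide": [0,0,0],"rotation": [0,0,0]},{"slide": [0,0,0],"rotation": [0,0,0]},{"slide": [0,0,0],"rotation": [0,0,0]},{"slide": [0,0,0],"rotation": [0,0,0]},{"slide": [0,0,0],"rotation": [0,0,0]},{"slide": [0,0,0],"rotation": [0,0,0]}], "fingers": 0.1}}

```text
time: 6.63
tool_pos: [0.6329, 0.1696, 0.0089]
tool_rot: [-0.0, 0.994, -0.105, 0.0]
contact_force: [1.2, -0.2, 2.7]
gripper_width: 0.408
```

{"name": "jog_arm", "arguments": {"increments": [{"slide": [0,0,-4],"rotation": [0,0,0]},{"slide": [0,0,-8],"rotation": [0,0,0]},{"slide": [0,0,-12],"rotation": [0,0,0]},{"slide": [0,0,-16],"rotation": [0,0,0]},{"slide": [0,0,-16],"rotation": [0,0,0]},{"slide": [0,0,-12],"rotation": [0,0,0]},{"slide": [0,0,-6],"rotation": [0,0,0]},{"slide": [0,0,0],"rotation": [0,0,0]},{"slide": [0,0,0],"rotation": [0,0,0]}]}}

```text
time: 7.38
tool_pos: [0.6326, 0.1696, 0.0828]
tool_rot: [-0.0, 0.994, -0.105, 0.0]
contact_force: [0.2, -0.3, -1.8]
gripper_width: 0.409
```

```bash
python3 - <<'E'
from h import *
go(.58,-.02,.08,-.1)
b=optics.grab_frame("scene")
crop(b,310,170,100,80,7,"pics/b3.png")
E
```

```text
t 7.38 pos [0.6326 0.1696 0.0828] rotfirst: rv [-0.01 -0.02 -6.31] slide after rot [-33.4 193.9   2.8] slide in present axes [-11.8 196.4   2.8] F [ 0.2 -0.3 -1.8] w 0.409 q [0.15 0.25 1.65 0.   1.24 1.93]
```

View pics/b3.png

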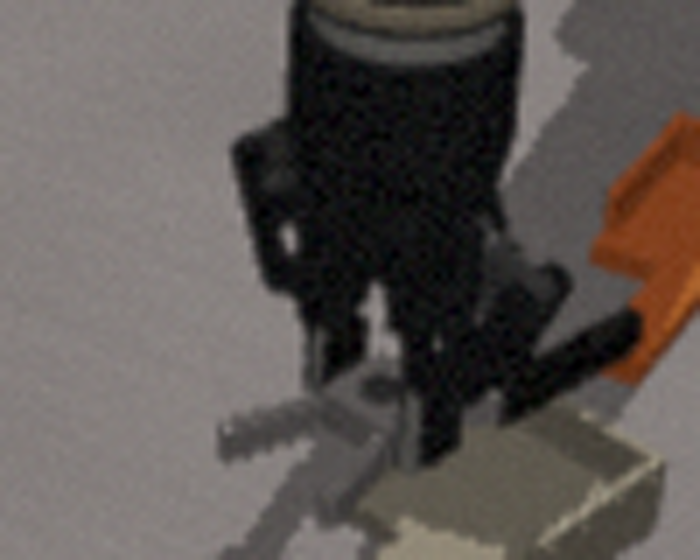

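{"name": "jog_arm", "arguments": {"increments": [{"slide": [0,0,0],"rotation": [0,0,-3.1]},{"slide": [0,0,0],"rotation": [0,0,-3.2]},{"slide": [-3,15,0],"rotation": [0,0,0]},{"slide": [-6,32,0],"rotation": [0,0,0]},{"slide": [-6,32,0],"rotation": [0,0,0]},{"slide": [-6,34,0],"rotation": [0,0,0]},{"slide": [-6,34,0],"rotation": [0,0,0]},{"slide": [-4,30,0],"rotation": [0,0,0]},{"slide": [-2,17,0],"rotation": [0,0,0]},{"slide": [0,0,0],"rotation": [0,0,0]},{"slide": [0,0,14],"rotation": [0,0,0]},{"slide": [0,0,18],"rotation": [0,0,0]},{"slide": [0,0,18],"rotation": [0,0,0]},{"slide": [0,0,14],"rotation": [0,0,0]},{"slide": [0,0,8],"rotation": [0,0,0]},{"slide": [0,0,4],"rotation": [0,0,0]},{"slide": [0,0,0],"rotation": [0,0,0]},{"slide": [0,0,0],"rotation": [0,0,0]}]}}

```text
time: 8.93
tool_pos: [0.5807, -0.0199, 0.0068]
tool_rot: [0.0, 0.999, -0.05, 0.0]
contact_force: [0.2, 0.6, -1.7]
gripper_width: 0.41
```

```bash
python3 - <<'E'
from h import *
go(.58,-.02,-.002,-.1)
b=optics.grab_frame("scene")
crop(b,270,170,100,80,7,"pics/b4.png")
E
```

```text
t 8.93 pos [ 0.5807 -0.0199  0.0068] rotfirst: rv [ 0.   -0.03  0.01] slide after rot [-0.7  0.2  8.8] slide in present axes [-0.7  0.2  8.8] F [ 0.2  0.6 -1.7] w 0.410 q [-0.16  0.19  1.86  0.    1.08  1.51]
```

View pics/b4.png

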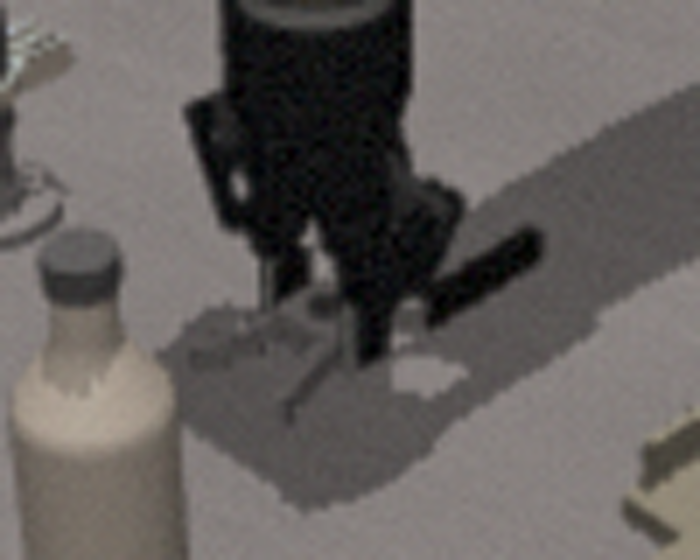

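{"name": "jog_arm", "arguments": {"increments": [{"slide": [0,0,3],"rotation": [0,0,0]},{"slide": [0,0,3],"rotation": [0,0,0]},{"slide": [0,0,1.5],"rotation": [0,0,0]},{"slide": [0,0,1],"rotation": [0,0,0]},{"slide": [0,0,0],"rotation": [0,0,0]},{"slide": [0,0,0],"rotation": [0,0,0]}]}}

```text
time: 9.48
tool_pos: [0.5806, -0.0202, -0.0008]
tool_rot: [0.0, 0.999, -0.05, -0.0]
contact_force: [-2.9, 0.6, 4.6]
gripper_width: 0.411
```

{"name": "jog_arm", "arguments": {"increments": [{"slide": [0,0,0.5],"rotation": [0,0,0]},{"slide": [0,0,0],"rotation": [0,0,0]},{"slide": [0,0,0],"rotation": [0,0,0]}]}}

```text
time: 9.73
tool_pos: [0.5806, -0.0202, -0.0008]
tool_rot: [0.0, 0.999, -0.05, -0.0]
contact_force: [-3.5, 0.5, 8.6]
gripper_width: 0.405
```

{"name": "jog_arm", "arguments": {"increments": [{"slide": [0,0,0],"rotation": [0,0,0]},{"slide": [0,0,0],"rotation": [0,0,0]},{"slide": [0,0,0],"rotation": [0,0,0]},{"slide": [0,0,0],"rotation": [0,0,0]},{"slide": [0,0,0],"rotation": [0,0,0]},{"slide": [0,0,0],"rotation": [0,0,0]},{"slide": [0,0,-5],"rotation": [0,0,0]},{"slide": [0,0,-15],"rotation": [0,0,0]},{"slide": [0,0,-30],"rotation": [0,0,0]},{"slide": [0,0,-35],"rotation": [0,0,0]},{"slide": [0,0,-35],"rotation": [0,0,0]},{"slide": [0,25,-25],"rotation": [0,0,0]},{"slide": [0,40,0],"rotation": [0,0,0]},{"slide": [0,40,0],"rotation": [0,0,0]},{"slide": [0,40,0],"rotation": [0,0,0]},{"slide": [0,40,0],"rotation": [0,0,0]},{"slide": [0,0,0],"rotation": [0,0,0]}], "fingers": 1.0}}

```text
time: 11.15
tool_pos: [0.5611, -0.2104, 0.1435]
tool_rot: [0.002, 0.999, -0.053, 0.001]
contact_force: [-0.1, -0.1, 0.2]
gripper_width: 1.001
```

```bash
python3 - <<'E'
from h import *
go(.58,-.02,.1,-.1)
b=optics.grab_frame("scene");a=optics.grab_frame("top")
cv2.imwrite("pics/top5.png",a["frame"])
crop(a,280,150,80,80,5,"pics/t.png");crop(b,280,185,80,80,5,"pics/s.png")
cv2.imwrite("pics/b5.png",np.hstack([cv2.imread("pics/t.png"),cv2.imread("pics/s.png")]))
E
```

```text
t 11.15 pos [ 0.5611 -0.2104  0.1435] rotfirst: rv [ 0.19 -0.07 -0.36] slide after rot [  -0.2 -191.4   43.5] slide in present axes [  -1.4 -191.5   42.8] F [-0.1 -0.1  0.2] w 1.001 q [-0.48  0.06  1.76 -0.    1.32  1.2 ]
```

View pics/b5.png

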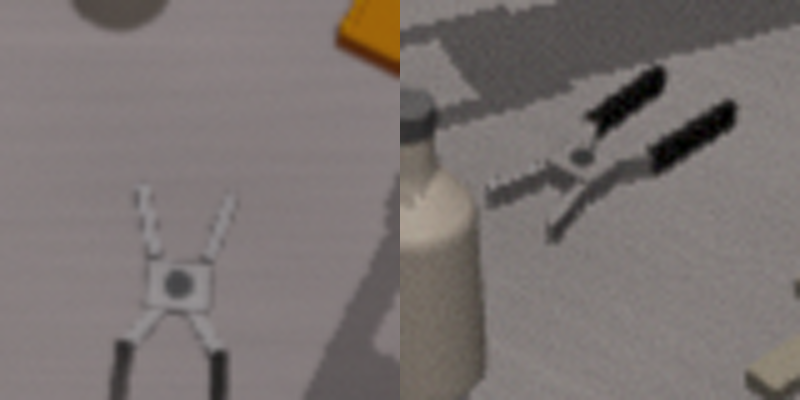

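View pics/top5.png

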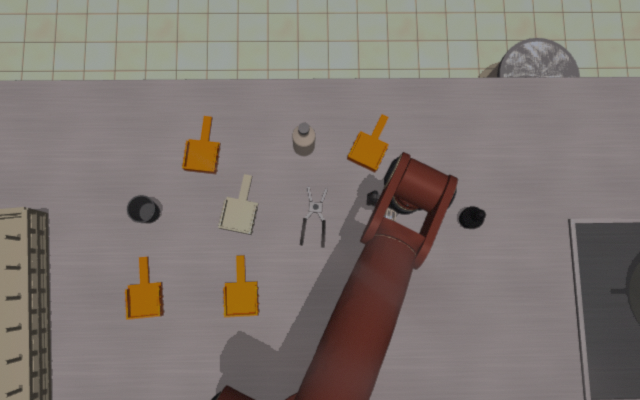

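The pliers lie flat on the bench, with the pivot at top (315.3,206.3) and the handle ends near (303,244) and (324,246). I'll measure where they lie.

```bash
python3 - <<'E'
from h import *
a=optics.grab_frame("top");b=optics.grab_frame("scene")
g=place_of("pliers_grip","top");print("grip",[(ray(a,d["uv"],.009).round(4),d["score"]) for d in g[:2]])
g=place_of("pliers_grip","scene");print("grip sc",[(ray(b,d["uv"],.009).round(4),d["score"]) for d in g[:2]])
print("pivot",ray(a,[315.3,206.3],.018), "scene",ray(b,[(582-400)/5+280-.5,158/5+185-.5],.018))
m=[x for x in silhouettes("pliers","top") if 300<x["bbox"][0]<340]
for x in m[:1]:
    print(x["score"],x["bbox"])
# reproject model with pose guess
crop(a,290,175,50,80,7,"pics/b6.png",[])
p=np.array([.5806,-.0202]);
for yaw in(-.1,):
    R=np.array([[np.cos(yaw),-np.sin(yaw)],[np.sin(yaw),np.cos(yaw)]])
    pts=[np.append(p+R@np.array(q),.018) for q in((0,0),(-.105,.0335),(-.105,-.0335),(.054,.0295),(.054,-.0295),(.014,.018),(-.014,-.018),(-.014,.018),(.014,-.018))]
    crop(a,290,175,50,80,7,"pics/b6.png",proj(a,pts))
E
```

```text
grip [(array([ 0.5333, -0.0119,  0.009 ]), 0.63)]
grip sc [(array([ 0.5328, -0.0101,  0.009 ]), 0.83)]
pivot [ 0.58206024 -0.02045403  0.018     ] scene [ 0.57966379 -0.02353482  0.018     ]
```

View pics/b6.png

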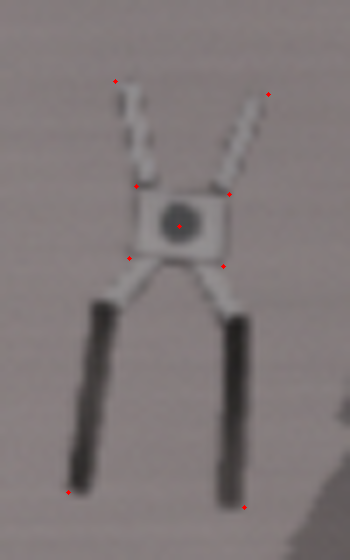

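{"name": "jog_arm", "arguments": {"increments": [{"slide": [0,-10,-20],"rotation": [0,0,0]},{"slide": [0,-30,-10],"rotation": [0,0,0]},{"slide": [-5,-36,0],"rotation": [0,0,0]},{"slide": [-10,-36,0],"rotation": [0,0,0]},{"slide": [-15,-36,8],"rotation": [0,0,0]},{"slide": [-15,-30,20],"rotation": [0,0,0]},{"slide": [-9,-11,30],"rotation": [0,0,0]},{"slide": [0,0,15],"rotation": [0,0,0]},{"slide": [0,0,0],"rotation": [0,0,0]},{"slide": [0,0,0],"rotation": [0,0,0]}]}}

```text
time: 12.33
tool_pos: [0.5263, -0.0097, 0.099]
tool_rot: [-0.0, 0.999, -0.049, -0.001]
contact_force: [0.4, 0.2, -0.1]
gripper_width: 1.002
```

```bash
python3 - <<'E'
from h import *
go(.5259,-.0147,-.001,-.1)
E
```

```text
t 12.33 pos [ 0.5263 -0.0097  0.099 ] rotfirst: rv [-0.    0.1   0.09] slide after rot [  0.1   5.  100. ] slide in present axes [  0.3   5.  100. ] F [ 0.4  0.2 -0.1] w 1.002 q [-0.16 -0.06  1.96 -0.    1.25  1.51]
```

{"name": "jog_arm", "arguments": {"increments": [{"slide": [0,5,10],"rotation": [0,0,0.1]},{"slide": [0,0,20],"rotation": [0,0,0]},{"slide": [0,0,25],"rotation": [0,0,0]},{"slide": [0,0,20],"rotation": [0,0,0]},{"slide": [0,0,13],"rotation": [0,0,0]},{"slide": [0,0,7],"rotation": [0,0,0]},{"slide": [0,0,3],"rotation": [0,0,0]},{"slide": [0,0,0],"rotation": [0,0,0]},{"slide": [0,0,0],"rotation": [0,0,0]},{"slide": [0,0,0],"rotation": [0,0,0]}]}}

```text
time: 13.17
tool_pos: [0.5278, -0.0161, 0.003]
tool_rot: [0.0, 0.999, -0.051, 0.001]
contact_force: [-0.5, -0.6, 0.5]
gripper_width: 0.999
```

```bash
python3 - <<'E'
from h import *
go(.5259,-.0147,-.001,-.1)
b=optics.grab_frame("scene");a=optics.grab_frame("top")
crop(b,285,165,80,70,7,"pics/b7.png")
crop(a,360,165,70,65,8,"pics/b8.png")
E
```

```text
t 13.17 pos [ 0.5278 -0.0161  0.003 ] rotfirst: rv [ 0.01 -0.16 -0.12] slide after rot [-2.  -1.2  4. ] slide in present axes [-2.  -1.2  4. ] F [-0.5 -0.6  0.5] w 0.999 q [-0.17  0.08  1.99 -0.    1.06  1.5 ]
```

View pics/b7.png

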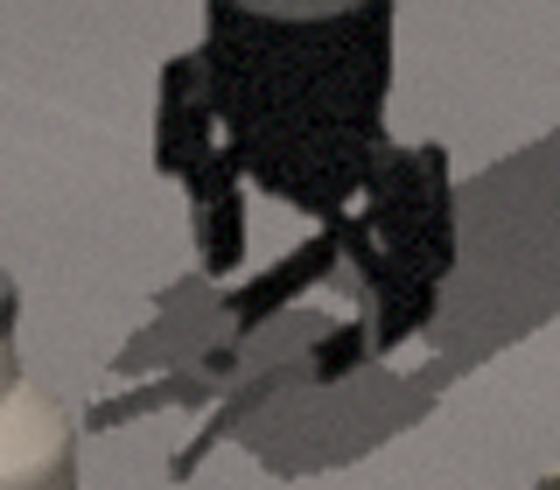

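View pics/b8.png

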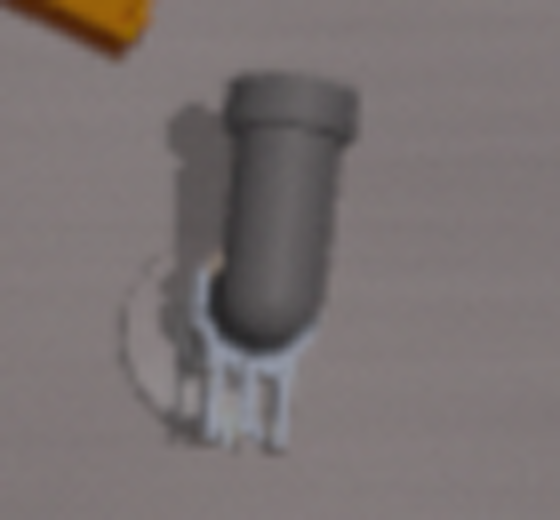

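```bash
cat > ov.py <<'E'
from h import *
import sys
x,y,yaw=map(float,sys.argv[1:4])
F={"top":optics.grab_frame("top"),"scene":optics.grab_frame("scene")}
def W(q): 
    c,s=np.cos(yaw),np.sin(yaw); return [x+c*q[0]-s*q[1],y+s*q[0]+c*q[1],q[2]]
def draw(f,x0,y0,w,h,s):
    im=cv2.resize(f["frame"][y0:y0+h,x0:x0+w],None,fx=s,fy=s,interpolation=cv2.INTER_CUBIC)
    def pl(P,col):
        p=proj(f,[W(q) for q in P]); p=((p-[x0,y0]+.5)*s*16).astype(int); cv2.polylines(im,[p],False,col,1,cv2.LINE_AA,4)
    for sg in(1,-1):
        for yy in(.013,.009): pl([(-.020,sg*yy,.079),(-.046,sg*yy,.079),(-.046,sg*yy,.061)],(0,0,255))
    th=np.linspace(0,2*np.pi,40)
    pl([(.066,.0165*np.cos(t),.1065+.0165*np.sin(t)) for t in th],(0,255,0))
    pl([(.034*np.cos(t),.034*np.sin(t),0.006) for t in th],(255,255,0))
    pl([(0,.0,.123),(.066,0,.123)],(0,255,0))
    return im
cv2.imwrite("pics/"+sys.argv[4],np.hstack([draw(F["top"],360,165,60,65,7),cv2.resize(draw(F["scene"],235,155,60,65,6),(360,455)) if 0 else draw(F["scene"],238,155,52,65,7)]))
E
python3 ov.py .5793 -.2155 -.11 b9.png
```

```text
(no output)
```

View pics/b9.png

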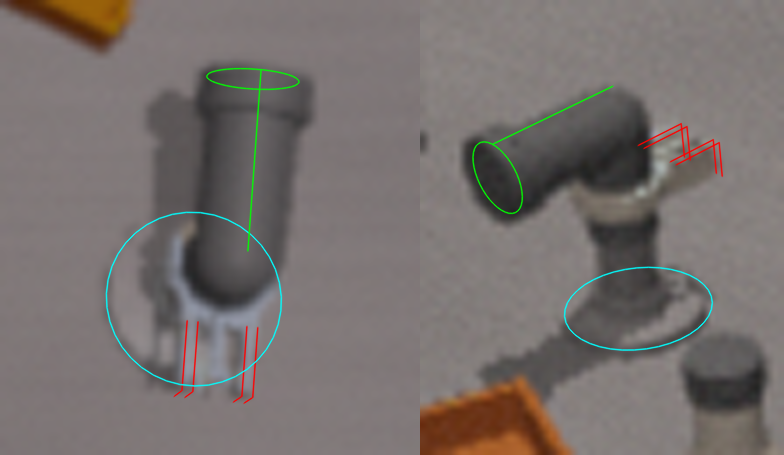

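```bash
cat > ov.py <<'E'
from h import *
import sys
x,y,yaw=map(float,sys.argv[1:4])
F={"top":optics.grab_frame("top"),"scene":optics.grab_frame("scene")}
B={"top":(.001,0,0),"scene":(-.002,-.003,0)}
def W(q): 
    c,s=np.cos(yaw),np.sin(yaw); return [x+c*q[0]-s*q[1],y+s*q[0]+c*q[1],q[2]]
def draw(k,x0,y0,w,h,s,ov=True):
    f=F[k]; im=cv2.resize(f["frame"][y0:y0+h,x0:x0+w],None,fx=s,fy=s,interpolation=cv2.INTER_CUBIC)
    if not ov: return im
    def pl(P,col):
        p=proj(f,np.array([W(q) for q in P])+B[k]); p=((p-[x0,y0]+.5)*s*16).astype(int); cv2.polylines(im,[p],False,col,1,cv2.LINE_AA,4)
    for sg in(1,-1):
        pl([(-.020,sg*.013,.079),(-.046,sg*.013,.079),(-.046,sg*.013,.061),(-.046,sg*.009,.061),(-.046,sg*.009,.079),(-.020,sg*.009,.079)],(0,0,255))
        pl([(0,sg*.0165,.1065),(.05,sg*.0165,.1065)],(0,255,0))
    th=np.linspace(0,2*np.pi,40)
    pl([(.034*np.cos(t),.034*np.sin(t),0.0) for t in th],(255,255,0))
    return im
a=np.hstack([draw("top",370,170,40,60,9),draw("scene",250,160,45,60,9)])
b=np.hstack([draw("top",378,195,28,30,14,False),draw("scene",262,165,28,30,14,False)])
cv2.imwrite("pics/"+sys.argv[4]+"a.png",a);cv2.imwrite("pics/"+sys.argv[4]+"b.png",b)
E
python3 ov.py .5793 -.2160 -.11 c1
```

```text
(no output)
```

View pics/c1a.png

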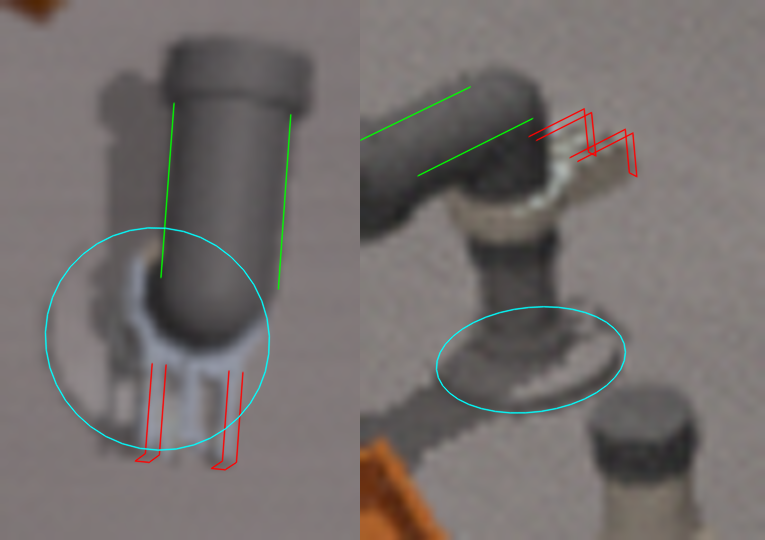

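View pics/c1b.png

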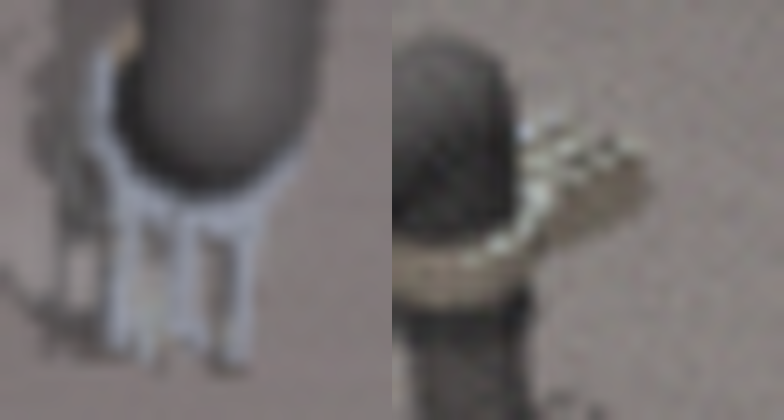

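```bash
python3 ov.py .5815 -.2150 -.125 c2
```

```text
(no output)
```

View pics/c2a.png

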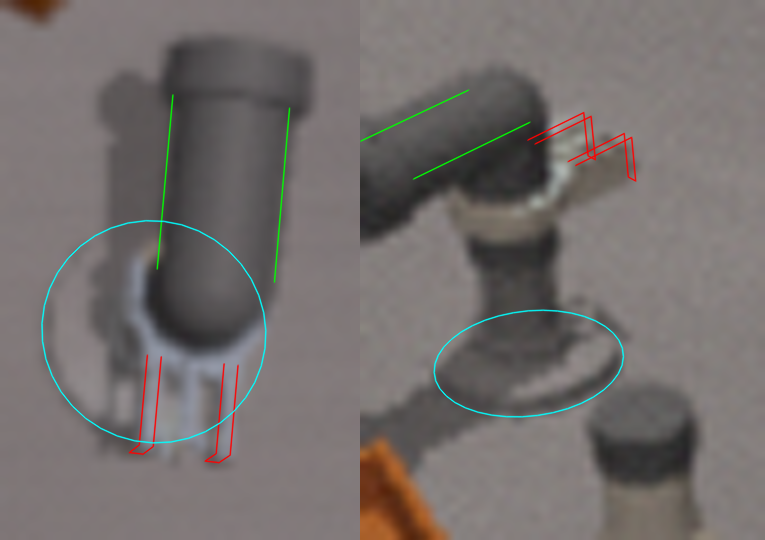

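```bash
python3 - <<'E'
from h import *
go(.5259,-.0147,-.001,-.1)
E
```

```text
t 13.57 pos [ 0.5265 -0.0157  0.0017] rotfirst: rv [ 0.   -0.01 -0.11] slide after rot [-0.7 -0.9  2.7] slide in present axes [-0.7 -0.9  2.7] F [ 0.4 -0.4 -0.6] w 1.001 q [-0.17  0.09  2.   -0.    1.06  1.5 ]
```

{"name": "jog_arm", "arguments": {"increments": [{"slide": [-0.5,-0.9,1.2],"rotation": [0,0,0]},{"slide": [0,0,1],"rotation": [0,0,0]},{"slide": [0,0,0],"rotation": [0,0,0]},{"slide": [0,0,0],"rotation": [0,0,0]}]}}

```text
time: 13.9
tool_pos: [0.5259, -0.0147, -0.0009]
tool_rot: [-0.0, 0.999, -0.051, -0.0]
contact_force: [0.0, 0.3, -0.5]
gripper_width: 0.999
```

{"name": "jog_arm", "arguments": {"increments": [{"slide": [0,0,0],"rotation": [0,0,0]},{"slide": [0,0,0],"rotation": [0,0,0]},{"slide": [0,0,0],"rotation": [0,0,0]},{"slide": [0,0,0],"rotation": [0,0,0]},{"slide": [0,0,0],"rotation": [0,0,0]},{"slide": [0,0,0],"rotation": [0,0,0]}], "fingers": 0.64}}

```text
time: 14.4
tool_pos: [0.5267, -0.0149, 0.0006]
tool_rot: [0.0, 0.999, -0.051, 0.0]
contact_force: [-2.6, -0.1, 6.7]
gripper_width: 0.643
```

```bash
python3 - <<'E'
from h import *
go(.5259,-.0147,-.001,-.1)
b=optics.grab_frame("scene")
crop(b,285,165,80,70,7,"pics/d1.png")
E
```

```text
t 14.40 pos [ 0.5267 -0.0149  0.0006] rotfirst: rv [ 0.   -0.04 -0.11] slide after rot [-0.8 -0.1  1.6] slide in present axes [-0.8 -0.1  1.6] F [-2.6 -0.1  6.7] w 0.643 q [-0.17  0.09  2.    0.    1.06  1.5 ]
```

View pics/d1.png

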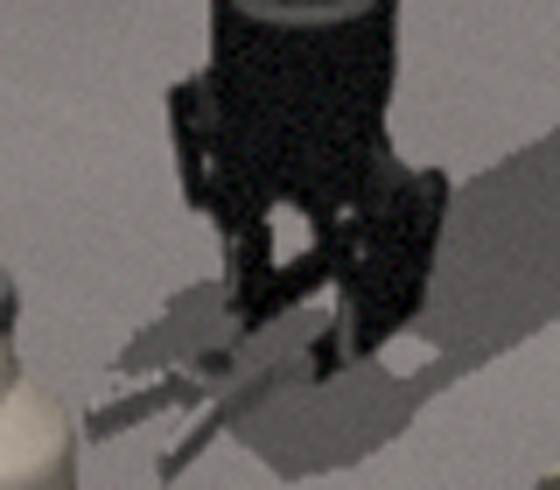

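{"name": "jog_arm", "arguments": {"increments": [{"slide": [0,0,-3],"rotation": [0,0,0]},{"slide": [0,0,-6],"rotation": [0,0,0]},{"slide": [0,0,-12],"rotation": [0,0,0]},{"slide": [0,0,-20],"rotation": [0,0,0]},{"slide": [0,0,-25],"rotation": [0,0,0]},{"slide": [0,0,-25],"rotation": [0,0,0]},{"slide": [0,0,-20],"rotation": [0,0,0]},{"slide": [0,0,-10],"rotation": [0,0,0]},{"slide": [0,0,-4],"rotation": [0,0,0]},{"slide": [0,0,0],"rotation": [0,0,0]},{"slide": [0,0,0],"rotation": [0,0,0]},{"slide": [0,0,0],"rotation": [0,0,0]}]}}

```text
time: 15.45
tool_pos: [0.5248, -0.0146, 0.1225]
tool_rot: [-0.0, 0.999, -0.051, -0.002]
contact_force: [-0.3, -0.0, -1.5]
gripper_width: 0.645
```

```bash
python3 - <<'E'
from h import *
go(.4425,-.1987,.13,-.125)
b=optics.grab_frame("scene");a=optics.grab_frame("top")
crop(a,280,150,80,80,5,"pics/t.png");crop(b,280,140,80,80,5,"pics/s.png")
cv2.imwrite("pics/d2.png",np.hstack([cv2.imread("pics/t.png"),cv2.imread("pics/s.png")]))
E
```

```text
t 15.45 pos [ 0.5248 -0.0146  0.1225] rotfirst: rv [-0.01  0.19  1.32] slide after rot [-58.7 192.9  -7.5] slide in present axes [-63.2 191.5  -7.4] F [-0.3 -0.  -1.5] w 0.645 q [-0.17 -0.09  1.94 -0.    1.29  1.5 ]
```

View pics/d2.png

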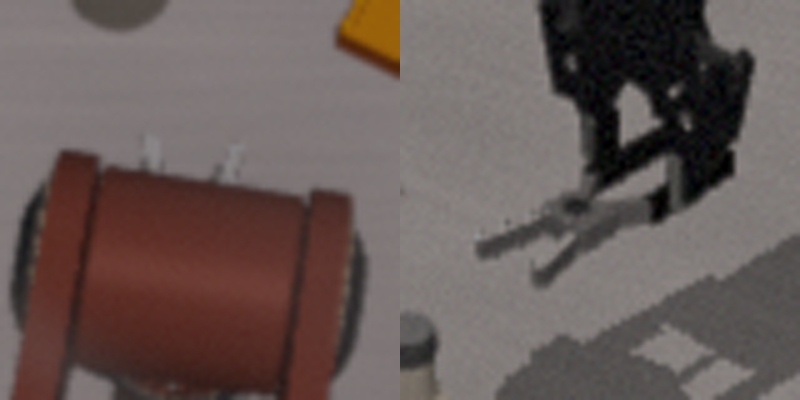

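{"name": "jog_arm", "arguments": {"increments": [{"slide": [-10,0,0],"rotation": [0,0,0.7]},{"slide": [-20,0,0],"rotation": [0,0,0.7]},{"slide": [-20,10,0],"rotation": [0,0,0]},{"slide": [-10.5,20,0],"rotation": [0,0,0]},{"slide": [0,25,0],"rotation": [0,0,0]},{"slide": [0,30,0],"rotation": [0,0,0]},{"slide": [0,30,0],"rotation": [0,0,0]},{"slide": [0,30,0],"rotation": [0,0,0]},{"slide": [0,25,0],"rotation": [0,0,0]},{"slide": [0,15,0],"rotation": [0,0,0]},{"slide": [0,7,0],"rotation": [0,0,0]},{"slide": [0,0,10],"rotation": [0,0,0]},{"slide": [0,0,6],"rotation": [0,0,0]},{"slide": [0,0,0],"rotation": [0,0,0]},{"slide": [0,0,0],"rotation": [0,0,0]},{"slide": [0,0,0],"rotation": [0,0,0]},{"slide": [0,0,0],"rotation": [0,0,0]}]}}

```text
time: 16.97
tool_pos: [0.4421, -0.1975, 0.1085]
tool_rot: [0.0, 0.998, -0.063, 0.0]
contact_force: [0.7, -0.0, -1.4]
gripper_width: 0.643
```

```bash
cat > al.py <<'E'
from h import *
import sys
go(.4406,-.1984,.062,-.125)
s=state();p=s["tool_pos"];q=s["tool_rot"];R0=Ro.from_quat([q[1],q[2],q[3],q[0]]).as_matrix()
F={k:optics.grab_frame(k) for k in("top","scene")}
B={"top":(.001,0,0),"scene":(-.002,-.003,0)}
th=float(sys.argv[2])
out=[]
for k,x0,y0,w,h in(("top",365,180,45,50),("scene",240,150,60,50)):
    f=F[k];sc=8 if k=="top" else 7
    if k=="top": w,h=45,45
    im=cv2.resize(f["frame"][y0:y0+h,x0:x0+w],None,fx=sc,fy=sc,interpolation=cv2.INTER_CUBIC)
    P=[]
    for sg in(1,-1):
        for (a,b) in((.040,.019),(.054,.0195),(.054,.0295)):
            ang=-sg*th; c,d=np.cos(ang),np.sin(ang); bb=sg*b
            xx,yy=c*a-d*bb,d*a+c*bb
            P.append(p+R0[:,0]*(xx+.055)-R0[:,1]*yy+np.array([0,0,.0095+.007]))
    for u in proj(f,np.array(P)+B[k]):
        cv2.circle(im,(int((u[0]-x0+.5)*sc),int((u[1]-y0+.5)*sc)),2,(0,0,255),-1)
    out.append(cv2.copyMakeBorder(im,0,360-im.shape[0],0,0,cv2.BORDER_CONSTANT))
cv2.imwrite("pics/"+sys.argv[1],np.hstack(out))
cv2.imwrite("pics/full_"+sys.argv[1],F["top"]["frame"])
E
python3 al.py e1.png .065
```

```text
t 16.97 pos [ 0.4421 -0.1975  0.1085] rotfirst: rv [ 0.   -0.01 -0.02] slide after rot [-1.4  1.1 46.5] slide in present axes [-1.4  1.1 46.5] F [ 0.7 -0.  -1.4] w 0.643 q [-0.57 -0.18  2.05  0.    1.27  1.12]
```

View pics/e1.png

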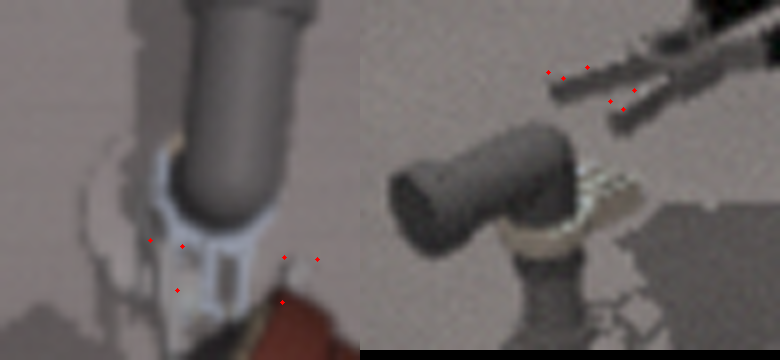

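```bash
cat > al2.py <<'E'
from h import *
import sys
s=state();p=s["tool_pos"];q=s["tool_rot"];R0=Ro.from_quat([q[1],q[2],q[3],q[0]]).as_matrix()
th=float(sys.argv[2]);dx=float(sys.argv[3]);dz=float(sys.argv[4])
f=optics.grab_frame("scene");x0,y0,w,h,sc=(int(v) for v in sys.argv[5:10])
im=cv2.resize(f["frame"][y0:y0+h,x0:x0+w],None,fx=sc,fy=sc,interpolation=cv2.INTER_CUBIC)
im=np.clip(im.astype(float)*1.5,0,255).astype(np.uint8)
raw=im.copy()
def T(x,y,z): return p+R0[:,0]*(x+.055+dx)-R0[:,1]*y+np.array([0,0,.0005+z+dz])+[-.002,-.003,0]
def pl(P,c):
    u=proj(f,np.array(P)); u=((u-[x0,y0]+.5)*sc*16).astype(int); cv2.polylines(im,[u],False,c,1,cv2.LINE_AA,4)
for sg in(1,-1):
    c,d=np.cos(sg*-th),np.sin(sg*-th)
    J=lambda a,b:(c*a-d*b*sg,d*a+c*b*sg)
    for z in(.002,.016):
        pl([T(*J(a,b),z) for a,b in((.014,.012),(.054,.0195),(.054,.0295),(.014,.018))],(0,0,255))
    J2=lambda a,b:(c*a+d*b*sg*-1,d*a+c*b*sg)
    pl([T(*J(-.040,.0285),.018),T(*J(-.105,.0335),.018)],(255,255,0))
pl([T(.014,.018,.018),T(.014,-.018,.018),T(-.014,-.018,.018),T(-.014,.018,.018),T(.014,.018,.018)],(0,255,0))
cv2.imwrite("pics/"+sys.argv[1],np.hstack([im,raw])[:,:800*2])
E
python3 al2.py e2.png .065 0 0 310 130 55 50 7
```

```text
(no output)
```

View pics/e2.png

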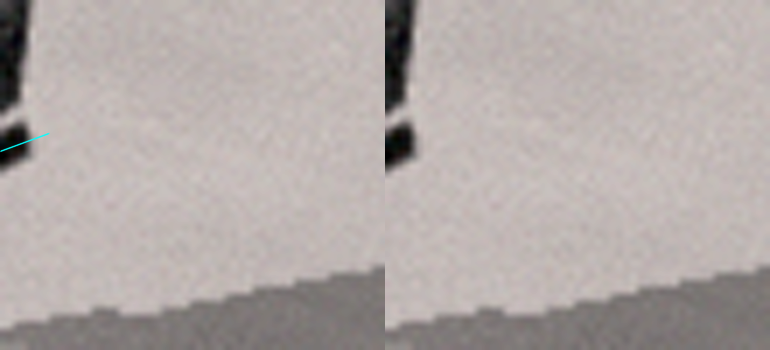

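View pics/full_e1.png

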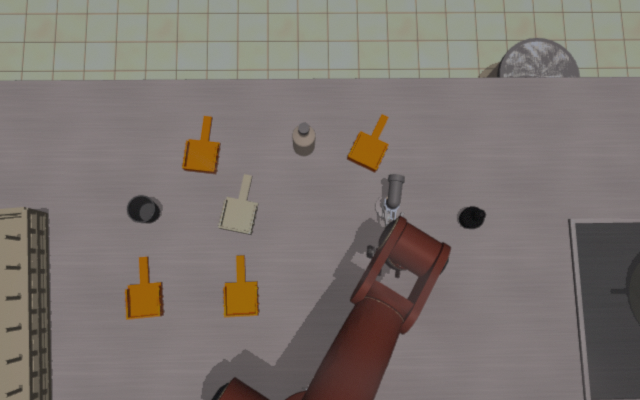

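Wrong crop window; redo it on the pliers.

```bash
python3 al2.py e3.png .065 0 0 265 130 55 50 7; python3 al2.py e4.png .065 .003 -.003 265 130 55 50 7
```

```text
(no output)
```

View pics/e3.png

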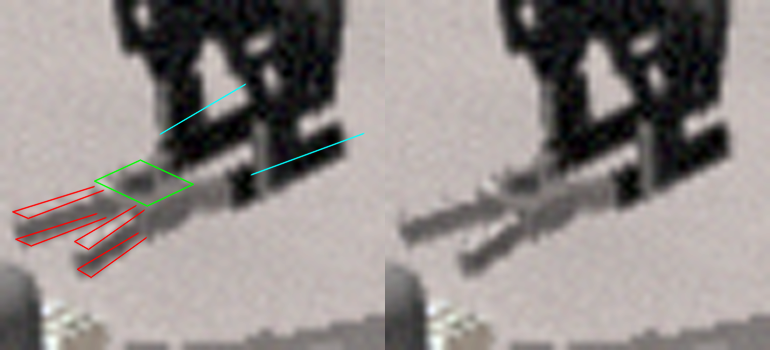

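View pics/e4.png

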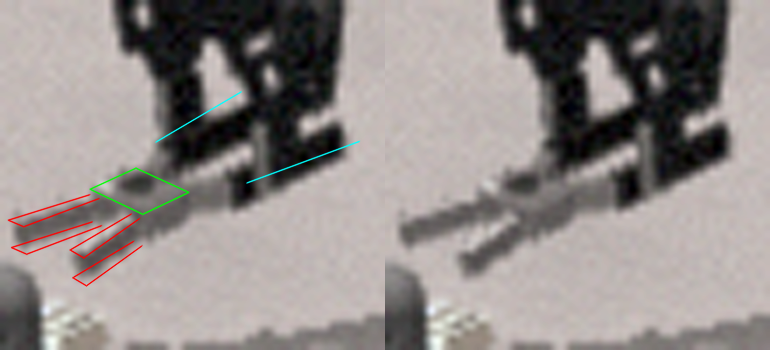

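```bash
python3 - <<'E'
import cv2,numpy as np
im=cv2.imread("pics/full_e1.png")[190:235,370:420]
im=np.clip(cv2.resize(im,None,fx=14,fy=13,interpolation=cv2.INTER_CUBIC)*1.0*1.3,0,255).astype(np.uint8)
cv2.imwrite("pics/e5.png",im)
E
```

```text
(no output)
```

View pics/e5.png

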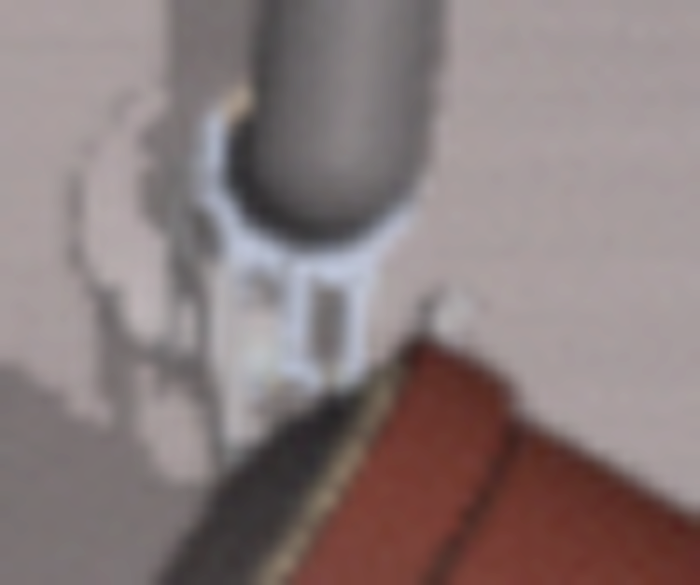

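```bash
python3 - <<'E'
from h import *
a=optics.grab_frame("top")
s=state();p=s["tool_pos"];print(p)
z=p[2]+.0165
L=ray(a,[385.6,210],z);R=ray(a,[401.7,213],z);print("tips",L,R,(L+R)/2)
M=(L+R)/2
yaw=-.125
print("expected tip",p[:2]+.109*np.array([np.cos(yaw),np.sin(yaw)]))
l=ray(a,[385.9,219.2],.079);r=ray(a,[395.3,220.5],.079);print("ears tips",l,r,(l+r)/2)
E=(l+r)/2
n=np.array([-np.sin(yaw),np.cos(yaw)])
print("lateral jaw minus ears (pliers y)",(M-E)[:2]@n)
E
```

```text
[ 0.4419388  -0.19811711  0.10856873]
tips [ 0.55503935 -0.19127903  0.12506873] [ 0.54708611 -0.23088704  0.12506873] [ 0.55106273 -0.21108304  0.12506873]
expected tip [ 0.55008834 -0.21170666]
ears tips [ 0.53765131 -0.19885241  0.079     ] [ 0.53401002 -0.22282626  0.079     ] [ 0.53583067 -0.21083934  0.079     ]
lateral jaw minus ears (pliers y) 0.0016572544830417088
```

{"name": "jog_arm", "arguments": {"increments": [{"slide": [-3,1.0,5],"rotation": [0,0,0]},{"slide": [0,0,10],"rotation": [0,0,0]},{"slide": [0,0,7],"rotation": [0,0,0]},{"slide": [0,0,3],"rotation": [0,0,0]},{"slide": [0,0,0],"rotation": [0,0,0]},{"slide": [0,0,0],"rotation": [0,0,0]},{"slide": [0,0,0],"rotation": [0,0,0]},{"slide": [0,0,0],"rotation": [0,0,0]}]}}

```text
time: 17.93
tool_pos: [0.439, -0.1989, 0.0838]
tool_rot: [0.0, 0.998, -0.063, 0.0]
contact_force: [0.4, -0.4, -1.3]
gripper_width: 0.643
```

```bash
python3 al.py e6.png .065; python3 - <<'E'
import cv2,numpy as np
from h import *
A=cv2.imread("pics/full_e6.png")[195:235,375:415]
b=optics.grab_frame("scene")["frame"][150:195,255:305]
f=lambda im,s:np.clip(cv2.resize(im,(400,400),interpolation=cv2.INTER_CUBIC)*1.3,0,255).astype(np.uint8)
cv2.imwrite("pics/e7.png",np.hstack([f(A,10),f(b,8)]))
E
```

```text
t 17.93 pos [ 0.439  -0.1989  0.0838] rotfirst: rv [ 0.02 -0.04 -0.08] slide after rot [ 1.5 -0.7 21.8] slide in present axes [ 1.5 -0.7 21.8] F [ 0.4 -0.4 -1.3] w 0.643 q [-0.58 -0.15  2.07 -0.    1.23  1.12]
```

View pics/e7.png

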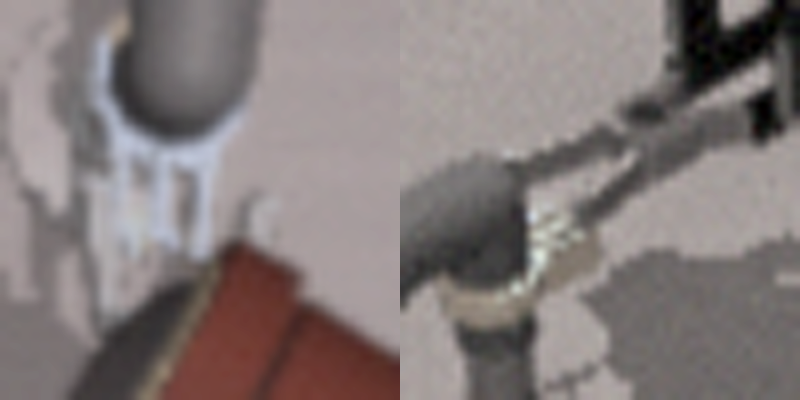

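View pics/e6.png

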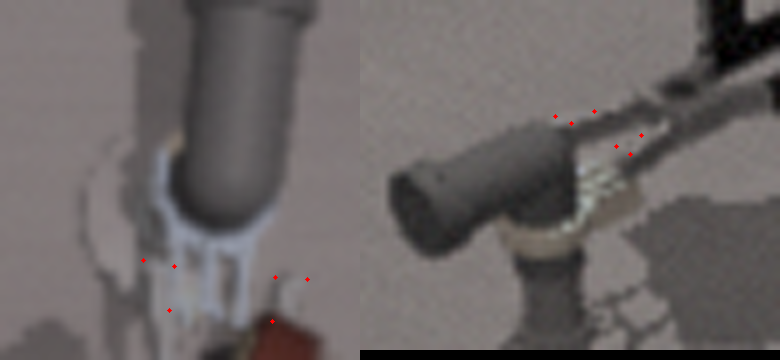

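{"name": "jog_arm", "arguments": {"increments": [{"slide": [0,-0.4,2],"rotation": [0,0,0]},{"slide": [0,0,3],"rotation": [0,0,0]},{"slide": [0,0,3],"rotation": [0,0,0]},{"slide": [0,0,2],"rotation": [0,0,0]},{"slide": [0,0,0],"rotation": [0,0,0]},{"slide": [0,0,0],"rotation": [0,0,0]},{"slide": [0,0,0],"rotation": [0,0,0]}]}}

```text
time: 18.67
tool_pos: [0.4387, -0.1983, 0.0733]
tool_rot: [-0.0, 0.998, -0.063, -0.0]
contact_force: [-0.5, 0.7, -1.2]
gripper_width: 0.642
```

{"name": "jog_arm", "arguments": {"increments": [{"slide": [0,0,3],"rotation": [0,0,0]},{"slide": [0,0,3],"rotation": [0,0,0]},{"slide": [0,0,3],"rotation": [0,0,0]},{"slide": [0,0,1],"rotation": [0,0,0]},{"slide": [0,0,0],"rotation": [0,0,0]},{"slide": [0,0,0],"rotation": [0,0,0]},{"slide": [0,0,0],"rotation": [0,0,0]}]}}

```text
time: 19.25
tool_pos: [0.4388, -0.1984, 0.0634]
tool_rot: [0.0, 0.998, -0.063, 0.0]
contact_force: [-0.1, -0.3, -1.4]
gripper_width: 0.638
```

```bash
python3 al.py e8.png .065; python3 - <<'E'
import cv2,numpy as np
from h import *
A=cv2.imread("pics/full_e8.png")[195:235,375:415]
b=optics.grab_frame("scene")["frame"][150:195,255:305]
f=lambda im,s:np.clip(cv2.resize(im,(400,400),interpolation=cv2.INTER_CUBIC)*1.3,0,255).astype(np.uint8)
cv2.imwrite("pics/e9.png",np.hstack([f(A,10),f(b,8)]))
E
```

```text
t 19.25 pos [ 0.4388 -0.1984  0.0634] rotfirst: rv [ 0.   -0.01 -0.08] slide after rot [ 1.8 -0.2  1.4] slide in present axes [ 1.8 -0.2  1.4] F [-0.1 -0.3 -1.4] w 0.638 q [-0.58 -0.13  2.08 -0.    1.18  1.12]
```

View pics/e9.png

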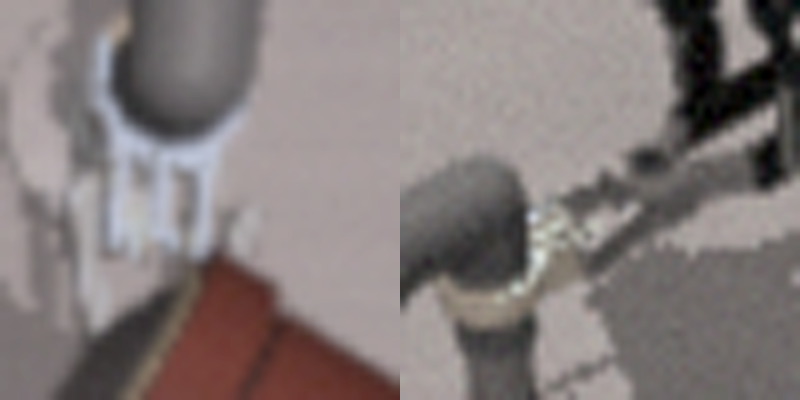

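{"name": "jog_arm", "arguments": {"increments": [{"slide": [0,0,0],"rotation": [0,0,0]},{"slide": [0,0,0],"rotation": [0,0,0]},{"slide": [0,0,0],"rotation": [0,0,0]},{"slide": [0,0,0],"rotation": [0,0,0]}], "fingers": 0.54}}

```text
time: 19.73
tool_pos: [0.4385, -0.1979, 0.0631]
tool_rot: [-0.0, 0.998, -0.063, -0.0]
contact_force: [-0.4, 3.4, -1.4]
gripper_width: 0.543
```

```bash
python3 al.py e10.png .065; python3 - <<'E'
import cv2,numpy as np
from h import *
A=cv2.imread("pics/full_e10.png")[195:235,375:415]
b=optics.grab_frame("scene")["frame"][150:195,255:305]
f=lambda im,s:np.clip(cv2.resize(im,(400,400),interpolation=cv2.INTER_CUBIC)*1.3,0,255).astype(np.uint8)
cv2.imwrite("pics/e11.png",np.hstack([f(A,10),f(b,8)]))
E
```

```text
t 19.73 pos [ 0.4385 -0.1979  0.0631] rotfirst: rv [-0.05  0.05 -0.06] slide after rot [2.2 0.3 1.1] slide in present axes [2.2 0.3 1. ] F [-0.4  3.4 -1.4] w 0.543 q [-0.58 -0.13  2.08  0.    1.19  1.12]
```

View pics/e11.png

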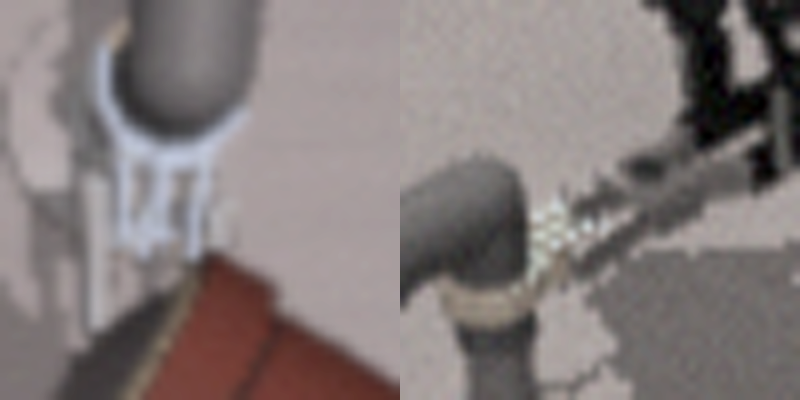

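{"name": "jog_arm", "arguments": {"increments": [{"slide": [0,-0.6,0],"rotation": [0,0,0]},{"slide": [0,0,0],"rotation": [0,0,0]},{"slide": [0,0,0],"rotation": [0,0,0]},{"slide": [0,0,0],"rotation": [0,0,0]}], "fingers": 0.48}}

```text
time: 20.22
tool_pos: [0.4393, -0.1984, 0.0638]
tool_rot: [0.001, 0.998, -0.063, 0.001]
contact_force: [0.9, -0.9, -1.6]
gripper_width: 0.485
```

{"name": "jog_arm", "arguments": {"increments": [{"slide": [0,0,0],"rotation": [0,0,0]},{"slide": [0,0,0],"rotation": [0,0,0]},{"slide": [0,0,0],"rotation": [0,0,0]},{"slide": [0,0,0],"rotation": [0,0,0]}], "fingers": 0.42}}

```text
time: 20.55
tool_pos: [0.4389, -0.1979, 0.0634]
tool_rot: [0.0, 0.998, -0.063, 0.0]
contact_force: [-0.3, 0.1, 0.0]
gripper_width: 0.426
```

```bash
python3 al.py e12.png .065; python3 - <<'E'
import cv2,numpy as np
from h import *
A=cv2.imread("pics/full_e12.png")[195:235,375:415]
b=optics.grab_frame("scene")["frame"][150:195,255:305]
f=lambda im,s:np.clip(cv2.resize(im,(400,400),interpolation=cv2.INTER_CUBIC)*1.3,0,255).astype(np.uint8)
cv2.imwrite("pics/e13.png",np.hstack([f(A,10),f(b,8)]))
E
```

```text
t 20.55 pos [ 0.4389 -0.1979  0.0634] rotfirst: rv [ 0.02 -0.01 -0.09] slide after rot [1.8 0.3 1.4] slide in present axes [1.8 0.3 1.4] F [-0.3  0.1  0. ] w 0.426 q [-0.58 -0.13  2.08 -0.    1.18  1.12]
```

View pics/e13.png

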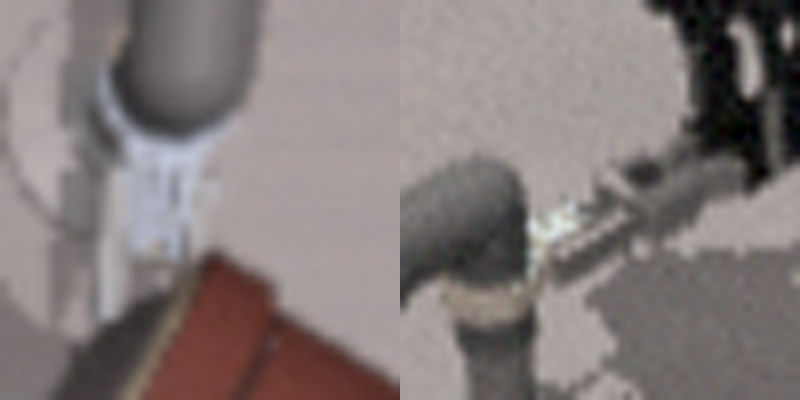

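{"name": "jog_arm", "arguments": {"increments": [{"slide": [0,0,0],"rotation": [0,0,0]},{"slide": [0,0,0],"rotation": [0,0,0]},{"slide": [0,0,0],"rotation": [0,0,0]},{"slide": [0,0,0],"rotation": [0,0,0]},{"slide": [0,0,0],"rotation": [0,0,0]},{"slide": [0,0,0],"rotation": [0,0,0]}], "fingers": 0.37}}

```text
time: 21.2
tool_pos: [0.4385, -0.1977, 0.0632]
tool_rot: [-0.0, 0.998, -0.063, -0.0]
contact_force: [-3.4, -0.6, -1.4]
gripper_width: 0.382
```

{"name": "jog_arm", "arguments": {"increments": [{"slide": [0,0,0],"rotation": [0,0,0]},{"slide": [0,0,0],"rotation": [0,0,0]},{"slide": [0,0,0],"rotation": [0,0,0]},{"slide": [0,0,0],"rotation": [0,0,0]},{"slide": [0,0,0],"rotation": [0,0,0]}], "fingers": 0.63}}

```text
time: 21.62
tool_pos: [0.439, -0.1977, 0.0635]
tool_rot: [0.0, 0.998, -0.063, 0.0]
contact_force: [1.0, 0.6, -0.3]
gripper_width: 0.63
```

```bash
python3 al.py e14.png .065; python3 - <<'E'
import cv2,numpy as np
from h import *
A=cv2.imread("pics/full_e14.png")[195:235,375:415]
b=optics.grab_frame("scene")["frame"][150:195,255:305]
f=lambda im,s:np.clip(cv2.resize(im,(400,400),interpolation=cv2.INTER_CUBIC)*1.3,0,255).astype(np.uint8)
cv2.imwrite("pics/e15.png",np.hstack([f(A,10),f(b,8)]))
E
```

```text
t 21.62 pos [ 0.439  -0.1977  0.0635] rotfirst: rv [ 0.   -0.03 -0.08] slide after rot [1.6 0.5 1.5] slide in present axes [1.6 0.5 1.5] F [ 1.   0.6 -0.3] w 0.630 q [-0.58 -0.13  2.08  0.    1.18  1.12]
```

View pics/e15.png

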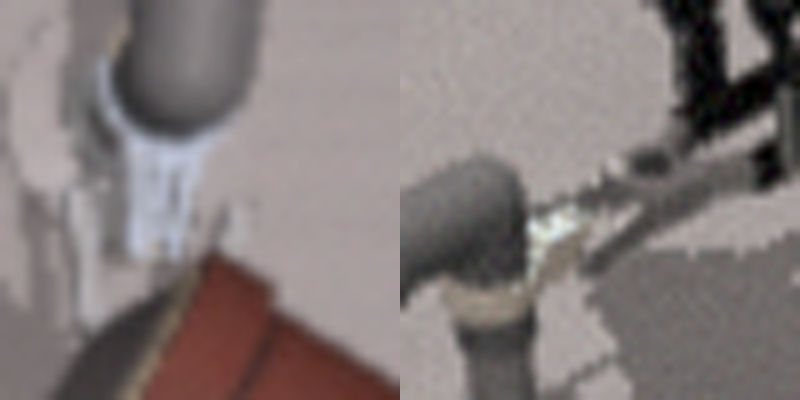

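The ears stay closed (outer width about 5.5 px, roughly 14 mm) with the jaws open and clear of them at (80,230) and (235,215) in the crop. The clip has snapped shut. Now lift away and lay the pliers down.

{"name": "jog_arm", "arguments": {"increments": [{"slide": [0,0,-3],"rotation": [0,0,0]},{"slide": [0,0,-6],"rotation": [0,0,0]},{"slide": [0,0,-12],"rotation": [0,0,0]},{"slide": [0,0,-18],"rotation": [0,0,0]},{"slide": [0,0,-18],"rotation": [0,0,0]},{"slide": [0,0,-8],"rotation": [0,0,0]},{"slide": [0,0,0],"rotation": [0,0,0]},{"slide": [0,-10,0],"rotation": [0,0,0]},{"slide": [0,-20,0],"rotation": [0,0,0]},{"slide": [0,-30,0],"rotation": [0,0,0]},{"slide": [0,-30,0],"rotation": [0,0,0]},{"slide": [0,-30,0],"rotation": [0,0,0]},{"slide": [10,-30,0],"rotation": [0,0,0]},{"slide": [20,-20,0],"rotation": [0,0,0]},{"slide": [15,-10,0],"rotation": [0,0,0]},{"slide": [5,0,0],"rotation": [0,0,0]},{"slide": [0,0,0],"rotation": [0,0,0]},{"slide": [0,0,0],"rotation": [0,0,0]},{"slide": [0,0,0],"rotation": [0,0,0]}]}}

```text
time: 23.35
tool_pos: [0.5099, -0.0258, 0.1275]
tool_rot: [-0.0, 0.998, -0.064, -0.001]
contact_force: [0.6, 0.2, -1.4]
gripper_width: 0.629
```

```bash
python3 - <<'E'
from h import *
go(.51,-.015,.015,-.125)
b=optics.grab_frame("scene");a=optics.grab_frame("top")
cv2.imwrite("pics/g0.png",a["frame"])
crop(a,365,170,50,60,7,"pics/t.png");crop(b,280,140,60,60,7,"pics/s.png")
cv2.imwrite("pics/g1.png",np.hstack([cv2.imread("pics/t.png"),cv2.imread("pics/s.png")]))
E
```

```text
t 23.35 pos [ 0.5099 -0.0258  0.1275] rotfirst: rv [-0.    0.11 -0.13] slide after rot [ -1.3 -10.7 112.5] slide in present axes [ -1.1 -10.7 112.5] F [ 0.6  0.2 -1.4] w 0.629 q [-0.2  -0.13  1.97 -0.    1.31  1.5 ]
```

View pics/g1.png

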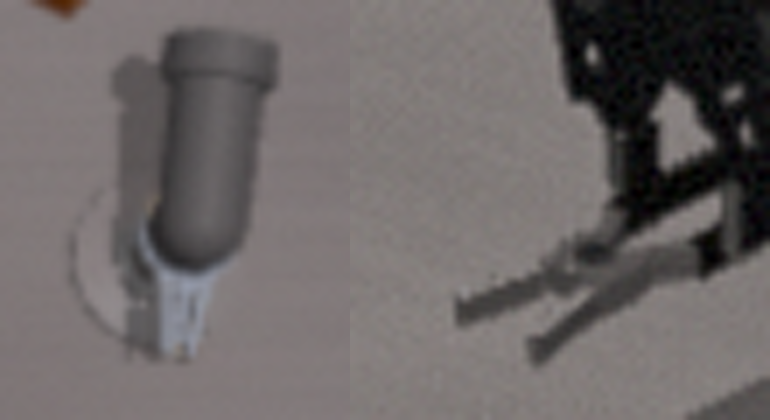

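{"name": "jog_arm", "arguments": {"increments": [{"slide": [0,0,10],"rotation": [0,0,0]},{"slide": [0,0,25],"rotation": [0,0,0]},{"slide": [0,0,28],"rotation": [0,0,0]},{"slide": [0,0,25],"rotation": [0,0,0]},{"slide": [0,0,15],"rotation": [0,0,0]},{"slide": [0,0,8],"rotation": [0,0,0]},{"slide": [0,0,4],"rotation": [0,0,0]},{"slide": [0,0,0],"rotation": [0,0,0]},{"slide": [0,0,0],"rotation": [0,0,0]},{"slide": [0,0,0],"rotation": [0,0,0]},{"slide": [0,0,0],"rotation": [0,0,0]}]}}

```text
time: 24.37
tool_pos: [0.5123, -0.0257, 0.0148]
tool_rot: [0.0, 0.998, -0.063, 0.001]
contact_force: [0.1, 0.3, -0.9]
gripper_width: 0.631
```

{"name": "jog_arm", "arguments": {"increments": [{"slide": [0,0,3],"rotation": [0,0,0]},{"slide": [0,0,3],"rotation": [0,0,0]},{"slide": [0,0,2],"rotation": [0,0,0]},{"slide": [0,0,0],"rotation": [0,0,0]},{"slide": [0,0,0],"rotation": [0,0,0]},{"slide": [0,0,0],"rotation": [0,0,0]}]}}

```text
time: 24.87
tool_pos: [0.511, -0.0255, 0.0052]
tool_rot: [-0.0, 0.998, -0.063, -0.0]
contact_force: [0.8, 0.0, -1.1]
gripper_width: 0.631
```

{"name": "jog_arm", "arguments": {"increments": [{"slide": [0,0,2],"rotation": [0,0,0]},{"slide": [0,0,1],"rotation": [0,0,0]},{"slide": [0,0,0],"rotation": [0,0,0]},{"slide": [0,0,0],"rotation": [0,0,0]},{"slide": [0,0,0],"rotation": [0,0,0]}]}}

```text
time: 25.28
tool_pos: [0.5111, -0.0255, 0.0024]
tool_rot: [0.0, 0.998, -0.063, 0.0]
contact_force: [-0.5, 0.0, -1.9]
gripper_width: 0.631
```

{"name": "jog_arm", "arguments": {"increments": [{"slide": [0,0,1.5],"rotation": [0,0,0]},{"slide": [0,0,1],"rotation": [0,0,0]},{"slide": [0,0,0],"rotation": [0,0,0]},{"slide": [0,0,0],"rotation": [0,0,0]},{"slide": [0,0,0],"rotation": [0,0,0]}]}}

```text
time: 25.7
tool_pos: [0.5115, -0.0255, 0.0008]
tool_rot: [0.0, 0.998, -0.063, 0.0]
contact_force: [-3.4, 0.3, 5.5]
gripper_width: 0.63
```

{"name": "jog_arm", "arguments": {"increments": [{"slide": [0,0,0],"rotation": [0,0,0]},{"slide": [0,0,0],"rotation": [0,0,0]},{"slide": [0,0,0],"rotation": [0,0,0]},{"slide": [0,0,0],"rotation": [0,0,0]}], "fingers": 0.75}}

```text
time: 26.03
tool_pos: [0.5112, -0.0255, -0.0002]
tool_rot: [0.0, 0.998, -0.063, 0.0]
contact_force: [-0.4, -0.2, -0.1]
gripper_width: 0.748
```

{"name": "jog_arm", "arguments": {"increments": [{"slide": [0,0,0],"rotation": [0,0,0]},{"slide": [0,0,0],"rotation": [0,0,0]},{"slide": [0,0,0],"rotation": [0,0,0]},{"slide": [0,0,0],"rotation": [0,0,0]},{"slide": [0,0,-4],"rotation": [0,0,0]},{"slide": [0,0,-10],"rotation": [0,0,0]},{"slide": [0,0,-20],"rotation": [0,0,0]},{"slide": [0,0,-30],"rotation": [0,0,0]},{"slide": [0,0,-35],"rotation": [0,0,0]},{"slide": [0,0,-35],"rotation": [0,0,0]},{"slide": [0,0,-35],"rotation": [0,0,0]},{"slide": [-20,0,-20],"rotation": [0,0,0]},{"slide": [-30,-10,0],"rotation": [0,0,0]},{"slide": [-20,-35,0],"rotation": [0,0,0]},{"slide": [0,-35,0],"rotation": [0,0,0]},{"slide": [0,-35,0],"rotation": [0,0,0]},{"slide": [0,-35,0],"rotation": [0,0,0]},{"slide": [0,0,0],"rotation": [0,0,0]},{"slide": [0,0,0],"rotation": [0,0,0]}], "fingers": 1.0}}

```text
time: 27.62
tool_pos: [0.4605, 0.1336, 0.1898]
tool_rot: [0.0, 0.998, -0.061, 0.001]
contact_force: [-0.1, -0.2, -1.1]
gripper_width: 1.003
```

```bash
python3 - <<'E'
from h import *
go(.51,-.015,.015,-.125)
b=optics.grab_frame("scene");a=optics.grab_frame("top")
cv2.imwrite("pics/h0.png",a["frame"]);cv2.imwrite("pics/h2.png",b["frame"])
crop(a,290,165,125,90,3,"pics/t.png");crop(b,235,150,110,90,4,"pics/s.png");crop(a,365,180,50,50,7,"pics/r.png")
t=cv2.imread("pics/t.png");s=cv2.imread("pics/s.png")
t=cv2.copyMakeBorder(t,0,90,0,0,cv2.BORDER_CONSTANT);cv2.imwrite("pics/h1.png",np.hstack([t,s])[:,:800])
E
```

```text
t 27.62 pos [0.4605 0.1336 0.1898] rotfirst: rv [ 0.   -0.06  0.12] slide after rot [ 67.6 141.2 174.8] slide in present axes [ 67.2 141.4 174.9] F [-0.1 -0.2 -1.1] w 1.003 q [ 0.13 -0.28  1.99 -0.    1.43  1.82]
```

View pics/h1.png

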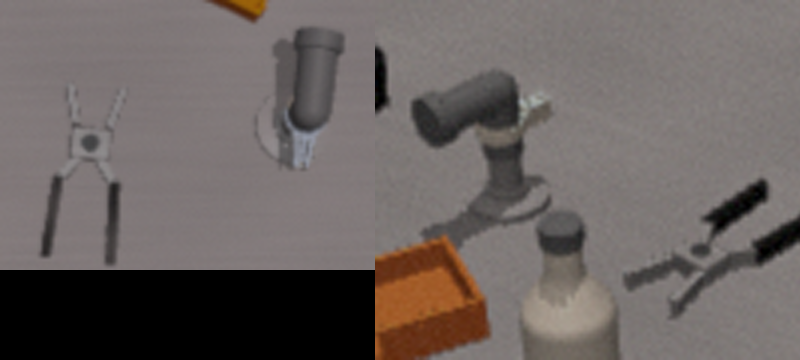

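View pics/h0.png

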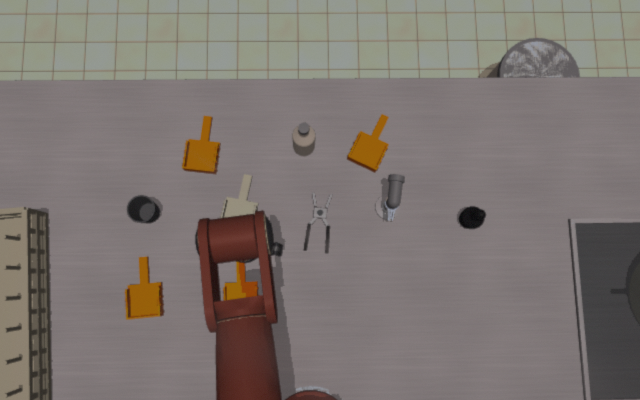

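View pics/r.png

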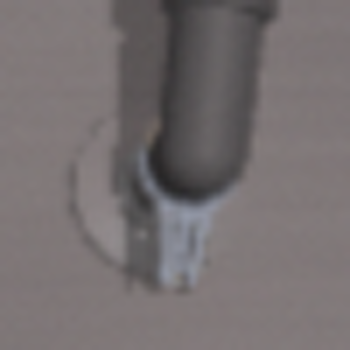

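The pliers lie flat and free at top (320,212). The clip ears are closed at (391,214), and the bottle, brush and cup sit where they were. I'll let the arm settle, then hand in.

{"name": "jog_arm", "arguments": {"increments": [{"slide": [0,0,0],"rotation": [0,0,0]},{"slide": [0,0,0],"rotation": [0,0,0]},{"slide": [0,0,0],"rotation": [0,0,0]}]}}

```text
time: 27.97
tool_pos: [0.4607, 0.1312, 0.1889]
tool_rot: [0.0, 0.998, -0.064, 0.0]
contact_force: [-0.3, -1.2, -1.5]
gripper_width: 1.002
```

```bash
python3 -c "
from plant import *
print(manip.job_done())"
```

```text
the job is handed in; nothing more can be done
None
```

The job is handed in at about 28 s of the 61 s allowed; `job_done` reports no verdict.

**What I did:** I lifted the pliers out of the grey tray by the head and laid them flat on the bench. I then took both handles at 55 mm and brought the open jaws over the clip ears from above. I squeezed until the fingers stopped at about 32 mm, released, and laid the pliers back on the open bench.

**Last checks:**
- **Clip:** the ears stayed shut after the jaws opened, about 12–14 mm over their outer faces in the top view. This is read from the pictures only, as the clip joint angles could not be read.
- **Pliers:** they lie flat and free on the bench, out of the tray, with the open gripper well clear and above them.
- **Other things:** the bottle, brush, cup and orange trays look unmoved in the top view.
- **Forces:** the highest wrist force I read was about 9 N per axis, while setting the pliers down. Readings come only at the end of each move.

**What disagreed or went less well:**
- The two cameras differed by 2–4 mm. I corrected for this using the known gripped position of the pliers.
- After the first laying down, the open gripper stopped about 30 mm above the pipe elbow before I moved it back. No contact force showed.

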